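Scrape the wax remnants off the tilted drying tray into the scale pan

TASK

Tip the drying tray up by its bar handle so that it stays by itself at about 35 degrees, then take the scraper from its rack and, with its blade edge down on the tray floor, sweep the three stuck wax remnants over the lip into the scale pan, so that all three lie in the pan and it has sunk onto its stop. Leave the tray tipped up, put the scraper back upright in its rack as it was, and leave the other things on the desk where they are. Do not touch the wax with the fingers or let any of it fall on the desk.

Things in the scene. Friction and masses are not known exactly. Their poses are not given: they have to be found in the camera images.
- tray (a joint): tilt of the steel tray on its stiff hinge, rad: 0 = level as at the start, grows as the handle end rises, end stop at 1.0. The hinge's own friction (1.3 N m, against a 0.45 kg tray with 0.3 N m weight moment) holds the tray at any angle; it takes about 8 N at the handle to raise it, and pressing on the floor with more than about 6 N at the handle end of the floor, or 18 N at 50 mm from the hinge, pushes it back down
- stand: fixed wooden stand that carries the tray, base 130 x 200 mm. Origin on the desk below the hinge axis; its x axis is parallel to the hinge, +y points to the tray's handle end, -y to the lip and the scale pan; z up. Hinge axis 95 mm above the desk
- tray_hinge (a point): middle of the hinge axis; turns with the tray: x along the hinge, y up the tray floor towards the handle, z square to the floor. At tilt a the tray is turned by +a about x
- tray_floor (a point): point of the tray floor (tacky grey silicone, wax does not slide on it by itself at 45 degrees) straight over the hinge, 5 mm along z from tray_hinge, same axes. The floor runs from y = -30 mm (open lip) to y = +175 mm (end wall), inside width 90 mm; side walls and end wall rise 13 mm above the floor, 4 mm thick
- tray_lip (a point): middle of the open lower edge of the tray floor, 30 mm past the hinge on the pan side
- tray_handle (a point): middle of the round bar handle, 12 mm thick, parallel to the hinge, 214 mm from the hinge axis along y and 12 mm above the floor plane; 76 mm free between its two arms, 29 mm free between bar and end wall, air below
- pan_in (a point): middle of the inner floor of the round brass scale pan, 146 mm wide at the rim (140 inside), 106 mm inside at the floor; rim 39 mm above this point. Same axes as the stand's. It stands under the lip, centre about 82 mm from the hinge
- pan (a joint): how far the scale pan has sunk on its spring, m: 0 empty, 0.008 on its hard stop. It takes about 24 g to start sinking and 30 g to reach the stop; all three remnants are needed
- wax1: wax remnant: flat round button, 40 mm across, 7 mm high, upper edge bevelled above 3 mm so that a blade held too high rides over it; about 12 g. Origin at the centre of its underside; at the start on the tray floor nearest the lip
- wax2: another equal wax remnant, at the start the middle one
- wax3: another equal wax remnant, at the start nearest the handle (its centre at most 118 mm from the hinge)
- scraper: bench scraper standing in its rack: wooden handle block 80 x 22 x 42 mm (x, y, z) with a steel blade below it, 76 mm wide (along x), 3 mm thick (along y). The blade slides stiffly in the handle (moves only above 50 N) and stands out 38 to 50 mm below the handle, different each time and not told: find the floor by touch. 130 g. Origin at the middle of the handle's underside, z up through the handle
- scraper_grip (a point): point to grip in the scraper's handle, 26 mm above the handle's underside (the handle is 42 mm high), pinched across its 22 mm thickness (its y)
- rack: fixed wooden rack, 100 x 60 mm at the foot, two walls 55 mm high and 36 mm apart outside leave a slot 88 x 14 mm along its x. Origin on the desk at the slot's centre. The scraper hangs in it, blade in the slot, handle resting on the walls: handle's underside 55 mm above the desk. Rack and mug trade places from start to start
- mug: bystander: lidded ceramic mug, 72 mm wide, 110 mm high, handle to its +y; origin under its centre
- ink: bystander: ink jar, 52 mm wide, 62 mm high
- stamp: bystander: brass seal stamp, 26 mm wide, 78 mm high
- envelopes: bystander: stack of envelopes 120 x 170 x 18 mm
- book: bystander: notebook 130 x 190 x 28 mm
- wax_stick: bystander: unused stick of wax 90 x 13 x 13 mm lying along its x
- pounce: bystander: small shaker can, 40 mm wide, 70 mm high
There are look-alikes about, which are no part of the job. There is more than one size of the scraper; the one meant has the size given above.

How it is judged:
By the outcome, as a careful person would: the job done as asked, in the order asked, and still so for the second after the job is handed in, with the robot touching nothing.
It also fails if it takes over 72 s, if anything falls off the work surface, if the arm or the gripper's body presses on something with over 40 N, if the wrist force passes 120 N, or if a joint passes its speed limit or range.

ROBOT

A 7-joint arm with a two-finger parallel gripper is mounted at the origin on the work surface. World frame = base frame: x ahead of the robot, y to its left, z up, the work surface at z = 0. Lengths are in mm, angles in rad, forces in N, time in s.
With the tool pointing down it reaches from about 400 to 875 mm from the base axis. Payload 6.5 kg.
Tool frame: the origin (TCP) lies at the very end of the fingers, on their centre line; the grasp point (between the pads) lies 19 mm behind it (robot.pinch_z is the distance from the TCP to the grasp point, in mm); z points along the fingers, y is the line along which they close (so a half turn about z gives the same grasp; the last joint's range is limited). The gripper opens to 85 mm and grips with 20 to 120 N. Pads are 22 mm wide; open, the fingers measure 114 mm over their backs; the gripper's body (76 mm by 85 mm) begins 54 mm behind the grasp point. The pads swing forward as they close: fully open they stand 13 mm farther back than shut.
Start: joints at [1.241, 0.536, -0.004, 1.538, 0.003, 1.067, -0.071], TCP at [169.483, -627.507, 196.09] pointing down, gripper open.
Joint ranges: [-2.7, 2.7], [-0.37, 2.16], [-1.27, 1.26], [0.24, 2.4], [-1.31, 4.45], [0.19, 1.91], [-2.76, 2.76]. Speed limits (rad/s): [2.39, 2.39, 3.14, 3.14, 3.14, 3.14, 3.14].

INTERFACE

Orientations are given as a rotation vector (axis times angle).
In Python, from cell import sensors, vision, job_done, boxes_of, robot gives the robot as it stands. The module is installed in compiled form; this text tells all that it offers.
- The arm moves only by the tool move_arm, never from a script. Its argument "plan" is a list of rows, each a list of 7 numbers: the shift along the tool's x, y, z in mm, then the turn, a rotation vector about the tool's x, y, z in rad, then the opening, from -1 (shut) to 1 (fully open). In form: [[dx, dy, dz, wx, wy, wz, hand], ...]. A call has 1 to 8 rows; each row shifts and turns the commanded pose from where the row before left it, along the tool's axes as they then stand; what a row does not reach is not made up. A row lasts 1/10 s, in which the tool goes at most 50 mm and 8.59 degrees, less where a joint would pass 70% of its speed; a pose out of reach is approached as far as the arm can. A call with a gripper value outside its range is refused whole. The fingers move at their own pace and stop on an object; the grip force is fixed at half the most. Time passes only in rows, so rows that do not move let the fingers close. It gives the time, the measured TCP pose, the force, the opening and the grip force at its end, in the units of the state.
- sensors.observe(): the state, without advancing time (a new reading comes with each control period).
- vision.grab_frame(name): name is "side" or "top"; returns the picture (480x640x3 uint8, blue, green, red); there is no depth.
- vision.calibration(name): a dict with "intrinsics" (3x3 intrinsics, pixels), "dist" ([k1, k2, p1, p2, k3] as OpenCV has them; the pictures are not rectified), "view" (4x4, takes a point from world to camera coordinates). Camera axes: x right, y down, z forward; pixel columns grow to the right and rows downward; lengths in mm; the calibration is good to about 2 mm. A picture is of the moment at which its call begins. calibration takes no time and is no camera call.
- job_done(): hands the job in; it is judged then, once.
Trained networks look in the newest picture that a camera, given by its name, has taken for a name from the list of things; names that differ only in an ending like _2 or _b are one class to them, and where a whole thing is asked for, a point or a joint stands for the part that bears it (a point fixed in the world has none). Each returns a list of dicts, best first, with "conf" (0 to 1); they miss things now and then, are a little off and sometimes report something else, mostly with a low value. They report only what shows in the picture. A call takes as long as a camera call. They do not tell look-alikes from the thing itself.
- boxes_of(name, camera): "centre" ([row, column] as shares, 0 to 1, of the picture: columns of its width, rows of its height, amid what is visible of it).
The state is a dict: "time": time; "qpos": joint angles; "qvel": joint speeds; "tau": joint torques, N m; "ee_pos": TCP position; "orientation": TCP orientation; "force": force on the tool from outside, world axes, zero at the start; "torque": the same for the moment, N m; "opening": opening from 0.0 (shut) to 1.0 (fully open); "finger_force": force on a finger pad.
Only numpy, scipy, OpenCV 4.12 (cv2) and the standard library are available. Lean on these libraries where they do the work, as an engineer would, in place of code of your own. Each camera call takes 0.05 s, during which the arm holds its last target. There are 200 camera calls.

## Working session

There is one attempt and no reset: what is moved stays moved. The work goes in short steps, Python scripts to look and compute and a tool call to move; the robot and the scene stay as the last step left them, time stands still between calls to the robot, and variables do not carry over. Pictures are saved under pics/ and viewed, at most 10 in all, crops included, and the job is handed in when it is done.

Besides the shell and the picture viewer there is one more tool, called after "Emit:" by a JSON object that holds its "op" and its "data". move_arm: Moves the arm, as the interface text tells. Its arguments: {"type":"object","properties":{"plan":{"type":"array"}},"required":["plan"]}

```bash
mkdir -p pics
cat > h.py <<'E'
import numpy as np, cv2
from cell import sensors, vision, job_done, boxes_of, robot
from scipy.spatial.transform import Rotation as R
def ray(cam,px):
    c=vision.calibration(cam);K=np.array(c["intrinsics"],float);d=np.array(c["dist"],float);V=np.array(c["view"],float)
    u=cv2.undistortPoints(np.array([[px]],float),K,d)[0,0]
    Rm=V[:3,:3];o=-Rm.T@V[:3,3];v=Rm.T@np.array([u[0],u[1],1.]);return o,v/np.linalg.norm(v)
def onz(cam,px,z):
    o,v=ray(cam,px);return o+v*(z-o[2])/v[2]
def proj(cam,P):
    c=vision.calibration(cam);V=np.array(c["view"],float)
    return cv2.projectPoints(np.array(P,float).reshape(-1,3),cv2.Rodrigues(V[:3,:3])[0],V[:3,3],np.array(c["intrinsics"],float),np.array(c["dist"],float))[0][:,0]
def tri(a,b):
    o1,v1=ray("top",a);o2,v2=ray("side",b)
    A=np.c_[v1,-v2];s=np.linalg.lstsq(A,o2-o1,rcond=None)[0]
    p,q=o1+v1*s[0],o2+v2*s[1];return (p+q)/2,np.linalg.norm(p-q)
E
python3 - <<'E'
from h import *
for c in("top","side"):
    cv2.imwrite(f"pics/{c}0.png",vision.grab_frame(c))
    V=np.array(vision.calibration(c)["view"]);print(c,(-V[:3,:3].T@V[:3,3]).round(),V[2,:3].round(2))
    for n in["tray","stand","tray_handle","tray_lip","tray_floor","pan_in","wax1","scraper","scraper_grip","rack","mug"]:
        try: print(n,[(round(b["conf"],2),round(b["centre"][1]*640),round(b["centre"][0]*480)) for b in boxes_of(n,c)][:5])
        except Exception as e: print(n,e)
print(sensors.observe()); print([a for a in dir(robot) if a[0]!='_'],robot.pinch_z)
E
```

```text
top [ 449.    9. 1128.] [ 0.1   0.   -0.99]
tray [(0.96, 286, 246), (0.34, 265, 326)]
stand [(0.78, 285, 249)]
tray_handle [(0.63, 280, 248)]
tray_lip [(0.72, 284, 247), (0.27, 287, 247)]
tray_floor [(0.92, 283, 249)]
pan_in [(0.75, 355, 235), (0.62, 284, 248)]
wax1 [(0.54, 298, 246), (0.54, 274, 256), (0.53, 313, 238), (0.47, 287, 248), (0.36, 196, 267)]
scraper [(0.95, 181, 265), (0.85, 149, 252), (0.75, 476, 280), (0.54, 184, 320)]
scraper_grip [(0.84, 183, 273), (0.8, 176, 320), (0.52, 151, 256)]
rack [(0.75, 195, 266)]
mug [(0.6, 476, 279)]
side [ 366. -708.  789.] [ 0.17  0.7  -0.69]
tray [(0.95, 294, 201)]
stand [(0.59, 289, 216)]
tray_handle [(0.73, 295, 204)]
tray_lip [(0.79, 297, 201)]
tray_floor [(0.77, 296, 200), (0.69, 314, 221)]
pan_in [(0.92, 332, 260)]
wax1 [(0.73, 303, 211), (0.71, 285, 200), (0.67, 314, 221)]
scraper [(0.96, 215, 171), (0.77, 260, 153), (0.65, 270, 136)]
scraper_grip [(0.87, 259, 153), (0.6, 297, 200), (0.56, 215, 172), (0.5, 268, 140)]
rack []
mug [(0.57, 315, 417)]
{'time': 1.2, 'qpos': array([ 1.2408105 ,  0.53643985, -0.00439284,  1.53790339,  0.00262833,
        1.06729041, -0.0711897 ]), 'qvel': array([-0.0012078 , -0.00094204, -0.00026675, -0.00016101,  0.00024581,
       -0.00171759, -0.00120841]), 'tau': array([ 1.98979506e-03, -5.83329535e+01,  1.04829770e+00, -2.59439868e+01,
        1.23585374e-02,  1.77510679e-03, -2.72863059e-05]), 'ee_pos': array([ 169.46203554, -627.5093921 ,  196.06279198]), 'orientation': array([-3.11427290e+00, -4.13235110e-01,  9.89300806e-05]), 'force': array([ 0.19102781, -0.08935081, -0.24004282]), 'torque': array([ 0.02935382, -0.00449086, -0.00334517]), 'finger_force': 0.0, 'opening': 0.9994136982312888}
['Unreachable', 'pinch_z'] 18.700000000000003
```

View pics/top0.png

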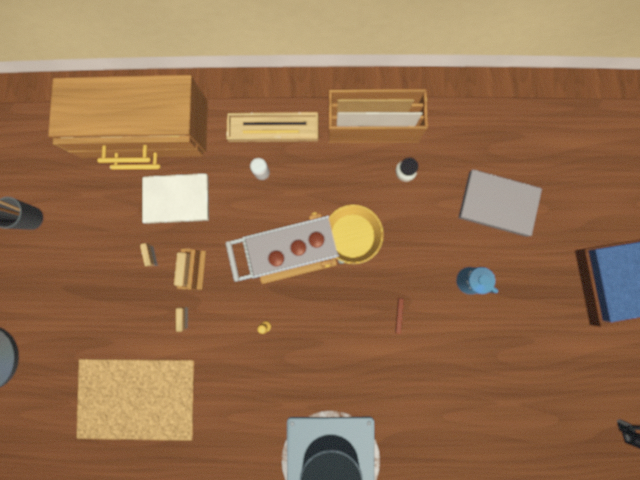

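View pics/side0.png

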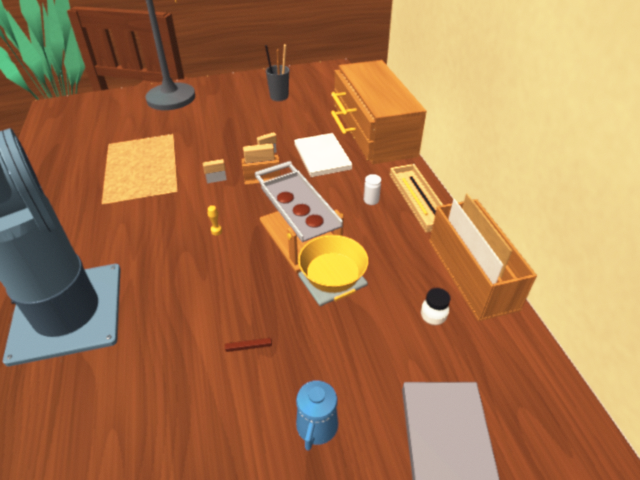

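The top view shows the tray (handle at about (240,260), lip at about (335,235)), the pan at (355,235), and the rack with the scraper at (190,269). There are loose decoy scrapers at (149,255) and (181,320), and the mug is at (478,281). The side view agrees. I'll zoom in to get accurate corners.

Run:
```python
from h import *
for c,(x,y,w,h,s) in {"top":(160,190,230,150,3.4),"side":(195,125,190,180,3.3)}.items():
    a=cv2.imread(f"pics/{c}0.png")[y:y+h,x:x+w]
    a=cv2.resize(a,None,fx=s,fy=s,interpolation=cv2.INTER_CUBIC)
    for k in range((x+9)//10*10,x+w,10): cv2.line(a,(int((k-x+.5)*s),0),(int((k-x+.5)*s),6 if k%50 else 16),(255,255,255),1)
    for k in range((y+9)//10*10,y+h,10): cv2.line(a,(0,int((k-y+.5)*s)),(6 if k%50 else 16,int((k-y+.5)*s)),(255,255,255),1)
    cv2.imwrite(f"pics/{c}_crop.png",a)
# wax centroids (red)
for c,r in {"top":(200,280,260,340),"side":(180,240,270,335)}.items():
    a=cv2.imread(f"pics/{c}0.png").astype(int);m=((a[...,2]>a[...,1]*1.9)&(a[...,2]>60)).astype(np.uint8)
    z=np.zeros_like(m);z[r[0]:r[1],r[2]:r[3]]=m[r[0]:r[1],r[2]:r[3]]
    n,l,s,ce=cv2.connectedComponentsWithStats(z)
    for i in range(1,n):
        if 40<s[i,4]<500: print(c,s[i],ce[i].round(1))
    print([proj(c,[400,0,0])])
```

```text
top [292 241  13  11  45] [296.7 245.3]
[array([[329.01797584, 300.80595113]])]
side [309 180  26  29 387] [325.8 189.4]
side [278 193  15   9 116] [284.9 196.9]
side [293 205  16  10 131] [300.8 209.4]
side [306 215  17  12 144] [313.9 220.4]
[array([[252.44355707, 275.33284029]])]
```

View pics/top_crop.png

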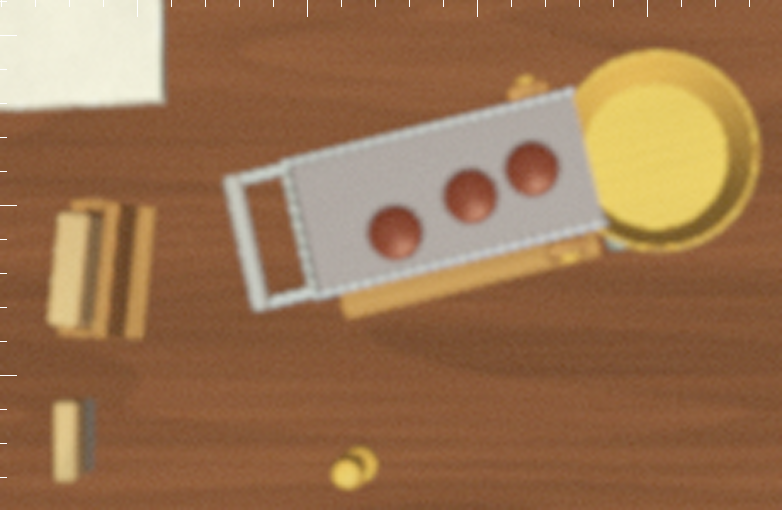

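View pics/side_crop.png

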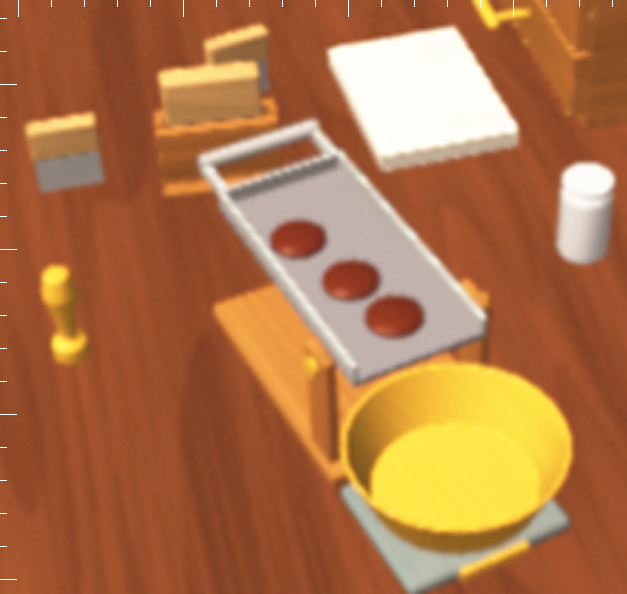

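The crops give usable corners in crop pixels. In the top crop, the lip wall corners are (573,89) and (607,226), the handle's outer edge runs (224,178)–(255,311), the pan rim centre is about (658,150), and the scraper's handle top spans (62,211)–(48,325). That makes it about 80 mm long, so it is the right size. Next I fit poses to these.

```bash
cat > fit.py <<'E'
from h import *
from scipy.optimize import least_squares
T=lambda p:(160+(p[0]+.5)/3.4-.5,190+(p[1]+.5)/3.4-.5)
S=lambda p:(195+(p[0]+.5)/3.3-.5,125+(p[1]+.5)/3.3-.5)
def fit(P,obs,x0,zfix=None):
    def f(x):
        c,s=np.cos(x[2]),np.sin(x[2]);W=[]
        for (cam,loc),o in zip(P,obs):
            w=[x[0]+c*loc[0]-s*loc[1],x[1]+s*loc[0]+c*loc[1],loc[2]]
            W.append(proj(cam,w)[0]-np.array((T if cam=="top" else S)(o)))
        return np.ravel(W)
    r=least_squares(f,x0,loss="soft_l1");print(r.x.round(3),"res px",f(r.x).reshape(-1,2).round(1).tolist());return r.x
t="top";s="side"
tr=fit([(t,(49,-30,113)),(t,(-49,-30,113)),(t,(0,220,112)),(s,(-49,-30,113)),(s,(49,-30,113)),(s,(-45,-30,100)),(s,(45,-30,100)),(s,(0,216,118))],
 [(573,89),(607,226),(239.5,244.5),(356,366),(486,317),(358,380),(483,333),(260,142)],[450,100,.2])
sc=fit([(t,(40,11,97)),(t,(40,-11,97)),(t,(-40,-11,97)),(t,(-40,11,97)),(s,(-40,-11,55)),(s,(40,-11,55)),(s,(-40,11,97)),(s,(40,11,97))],
 [(62,211),(88,213),(76,327),(48,325),(164,125),(262,117),(159,72),(257,61)],[450,330,0])
o=lambda p:(p[0],p[1])
print("pan rim tri",tri(T((658,150)),S((457,447))))
c,sn=np.cos(tr[2]),np.sin(tr[2])
for a in[(284.9,196.9),(300.8,209.4),(313.9,220.4)]:
    p=onz("side",a,104)[:2]-tr[:2];print("wax local",(c*p[0]+sn*p[1]).round(1),(-sn*p[0]+c*p[1]).round(1))
for a in[(531,168),(470,195),(396,232)]:
    p=onz("top",T(a),105)[:2]-tr[:2];print("wax local top",(c*p[0]+sn*p[1]).round(1),(-sn*p[0]+c*p[1]).round(1))
print("handle",tr[0]-sn*214,tr[1]+c*214)
E
python3 fit.py
cat >> h.py <<'E'
def tray(x,y,z,a,tr):  # tray-local (hinge frame) point -> world
    Rz=R.from_euler('z',tr[2]);p=Rz.apply(R.from_euler('x',a).apply([x,y,z]));return p+[tr[0],tr[1],95]
def rows(pos,Rt,n=None,vmax=40,amax=.14,start=None):
    o=sensors.observe();p0=np.array(o["ee_pos"]);R0=R.from_rotvec(o["orientation"])
    if start is not None:p0,R0=start
    w=(R0.inv()*Rt).as_rotvec();d=np.array(pos)-p0
    n=n or int(max(np.ceil(np.linalg.norm(d)/vmax),np.ceil(np.linalg.norm(w)/amax),1))
    print(n,"rows; tot",np.linalg.norm(d).round(1),np.linalg.norm(w).round(3));out=[]
    for k in range(n):
        out.append(list((R0*R.from_rotvec(w*k/n)).inv().apply(d/n).round(1))+list((w/n).round(3)))
    u=[]
    for r in out: print([float(v) for v in r])
E
```

```text
[5.50214e+02 1.91590e+01 2.40000e-01] res px [[0.0, -0.3], [0.2, -0.4], [0.0, -0.3], [-1.1, 0.6], [0.5, -0.2], [0.2, 0.2], [-0.3, 0.1], [-0.7, -1.7]]
[ 4.81247e+02  3.56432e+02 -9.50000e-02] res px [[-0.4, -0.1], [0.9, 0.1], [0.4, 0.0], [-0.4, -0.3], [0.1, 0.8], [0.2, 0.1], [-0.6, -1.0], [-0.2, -0.7]]
pan rim tri (array([566.88267648, -60.10750033,  64.6250107 ]), np.float64(0.5119395705423525))
wax local -19.0 111.1
wax local -7.2 54.6
wax local 0.8 8.7
wax local top 2.6 11.9
wax local top -5.4 57.6
wax local top -18.0 113.7
handle 499.2451857659733 227.0009486786325
```

```bash
cat >> h.py <<'E'
TR=[550.2,19.2,.240]; SC=[481.2,356.4,-.095]
def down(yaw,a=0): # tool z = -floor normal, tool y = -(local y)
    return R.from_euler('z',yaw)*R.from_euler('x',a)*R.from_euler('x',np.pi)
E
python3 - <<'E'
from h import *
D=down(.24);print(D.as_rotvec())
rows([450,-200,270],D,11); rows([499,227,220],D,11,start=(np.array([450,-200,270]),D))
E
```

```text
[3.11900032e+00 3.76086991e-01 2.30286865e-17]
11 rows; tot 516.7 0.024
[34.8, -30.9, -6.7, -0.0, 0.0, 0.002]
[34.7, -30.9, -6.7, -0.0, 0.0, 0.002]
[34.6, -31.0, -6.7, -0.0, 0.0, 0.002]
[34.6, -31.1, -6.7, -0.0, 0.0, 0.002]
[34.5, -31.2, -6.7, -0.0, 0.0, 0.002]
[34.4, -31.2, -6.7, -0.0, 0.0, 0.002]
[34.4, -31.3, -6.7, -0.0, 0.0, 0.002]
[34.3, -31.4, -6.7, -0.0, 0.0, 0.002]
[34.2, -31.5, -6.7, -0.0, 0.0, 0.002]
[34.1, -31.5, -6.7, -0.0, 0.0, 0.002]
[34.1, -31.6, -6.7, -0.0, 0.0, 0.002]
11 rows; tot 432.7 0.0
[13.6, -36.6, 4.5, 0.0, 0.0, 0.0]
[13.6, -36.6, 4.5, 0.0, 0.0, 0.0]
[13.6, -36.6, 4.5, 0.0, 0.0, 0.0]
[13.6, -36.6, 4.5, 0.0, 0.0, 0.0]
[13.6, -36.6, 4.5, 0.0, 0.0, 0.0]
[13.6, -36.6, 4.5, 0.0, 0.0, 0.0]
[13.6, -36.6, 4.5, 0.0, 0.0, 0.0]
[13.6, -36.6, 4.5, 0.0, 0.0, 0.0]
[13.6, -36.6, 4.5, 0.0, 0.0, 0.0]
[13.6, -36.6, 4.5, 0.0, 0.0, 0.0]
[13.6, -36.6, 4.5, 0.0, 0.0, 0.0]
```

Emit:
{"op": "move_arm", "data": {"plan": [[34, -31, -7, 0, 0, 0, -0.35], [34, -31, -7, 0, 0, 0, -0.35], [34, -31, -7, 0, 0, 0, -0.35], [34, -31, -7, 0, 0, 0, -0.35], [34, -31, -7, 0, 0, 0, -0.35], [34, -31, -7, 0, 0, 0, -0.35], [34, -31, -7, 0, 0, 0.01, -0.35], [34, -31, -7, 0, 0, 0.01, -0.35]]}}

```text
time: 2.0
ee_pos: [368.5, -315.8, 252.7]
orientation: [3.118, 0.381, 0.001]
force: [1.3, 0.1, -0.6]
opening: 0.322
finger_force: 0.0
```

Emit:
{"op": "move_arm", "data": {"plan": [[34, -31, -7, 0, 0, 0, -0.35], [34, -31, -7, 0, 0, 0, -0.35], [34, -31, -7, 0, 0, 0, -0.35], [14, -36, 4, 0, 0, 0, -0.35], [14, -36, 4, 0, 0, 0, -0.35], [14, -36, 4, 0, 0, 0, -0.35], [14, -36, 4, 0, 0, 0, -0.35], [14, -36, 4, 0, 0, 0, -0.35]]}}

```text
time: 2.8
ee_pos: [468.9, -9.5, 253.2]
orientation: [3.118, 0.382, 0.001]
force: [0.2, -0.3, -0.7]
opening: 0.329
finger_force: 0.0
```

Emit:
{"op": "move_arm", "data": {"plan": [[14, -36, 4, 0, 0, 0, -0.35], [14, -36, 4, 0, 0, 0, -0.35], [14, -36, 4, 0, 0, 0, -0.35], [14, -36, 4, 0, 0, 0, -0.35], [14, -36, 4, 0, 0, 0, -0.35], [14, -36, 4, 0, 0, 0, -0.35], [0, 0, 0, 0, 0, 0, -0.35]]}}

```text
time: 3.5
ee_pos: [497.0, 225.4, 228.9]
orientation: [-3.113, -0.393, 0.0]
force: [-0.6, -0.4, -0.2]
opening: 0.322
finger_force: 0.0
```

Run:
```python
from h import *
o=sensors.observe();print(o["time"],o["qpos"].round(2),o["opening"])
D=down(.24);h=tray(0,214,17,0,TR);print(h)
rows([h[0],h[1],h[2]-18.7+40],D,3)
```

```text
3.5 [-0.09  0.37 -0.52  1.76  0.2   1.06 -2.01] 0.32247903007834144
[499.33163794 227.06632662 112.        ]
3 rows; tot 95.7 0.012
[0.9, -0.2, 31.9, -0.001, -0.0, 0.004]
[0.9, -0.3, 31.9, -0.001, -0.0, 0.004]
[0.9, -0.3, 31.9, -0.001, -0.0, 0.004]
```

Emit:
{"op": "move_arm", "data": {"plan": [[0.9, -0.3, 32, 0, 0, 0.004, -0.35], [0.9, -0.3, 32, 0, 0, 0.004, -0.35], [0.9, -0.3, 32, 0, 0, 0.004, -0.35], [0, 0, 20, 0, 0, 0, -0.35], [0, 0, 15, 0, 0, 0, -0.35], [0, 0, 5, 0, 0, 0, -0.35], [0, 0, 0, 0, 0, 0, -0.35]]}}

```text
time: 4.2
ee_pos: [500.6, 220.2, 93.0]
orientation: [3.12, 0.363, -0.0]
force: [-0.5, -0.0, 0.1]
opening: 0.327
finger_force: 0.0
```

Emit:
{"op": "move_arm", "data": {"plan": [[0, 0, 0, 0, 0, 0, -1], [0, 0, 0, 0, 0, 0, -1], [0, 0, 0, 0, 0, 0, -1], [0, 0, 0, 0, 0, 0, -1], [0, 0, 0, 0, 0, 0, -1]]}}

```text
time: 4.7
ee_pos: [500.7, 220.5, 93.3]
orientation: [-3.12, -0.363, -0.001]
force: [0.3, -0.0, -0.9]
opening: 0.001
finger_force: 0.0
```

Run:
```python
from h import *
o=sensors.observe();p=o["ee_pos"];R0=R.from_rotvec(o["orientation"])
print(p,o["orientation"],o["opening"],o["finger_force"],o["force"])
# arc: rotate about hinge axis by a
hx=R.from_euler('z',TR[2]).apply([1,0,0]);hp=np.array([TR[0],TR[1],95.])
N=9;A=.63
rot=R.from_rotvec(hx*A/N);P=[p];Q=[R0]
for k in range(N):
    P.append(hp+rot.apply(P[-1]-hp));Q.append(rot*Q[-1])
    print(Q[-2].inv().apply(P[-1]-P[-2]).round(2),(Q[-2].inv()*Q[-1]).as_rotvec().round(3))
print(P[-1],P[4])
```

```text
[500.71756495 220.48973054  93.3304318 ] [-3.12044339e+00 -3.63290725e-01 -6.76767929e-04] 0.0008305976801086567 0.0 [ 0.34262936 -0.01716991 -0.87038493]
[ 1.00e-02  3.90e-01 -1.45e+01] [ 0.07  -0.001  0.   ]
[ 1.00e-02  3.90e-01 -1.45e+01] [ 0.07  -0.001  0.   ]
[ 1.00e-02  3.90e-01 -1.45e+01] [ 0.07  -0.001  0.   ]
[ 1.00e-02  3.90e-01 -1.45e+01] [ 0.07  -0.001  0.   ]
[ 1.00e-02  3.90e-01 -1.45e+01] [ 0.07  -0.001  0.   ]
[ 1.00e-02  3.90e-01 -1.45e+01] [ 0.07  -0.001  0.   ]
[ 1.00e-02  3.90e-01 -1.45e+01] [ 0.07  -0.001  0.   ]
[ 1.00e-02  3.90e-01 -1.45e+01] [ 0.07  -0.001  0.   ]
[ 1.00e-02  3.90e-01 -1.45e+01] [ 0.07  -0.001  0.   ]
[509.94254567 182.79315886 215.77032004] [502.52675056 213.09675084 150.67913218]
```

The fingers shut on nothing, so I'll look.

Run:
```python
from h import *
a=vision.grab_frame("side");b=vision.grab_frame("top")
a=cv2.resize(a[110:300,190:380],None,fx=2.1,fy=2.1,interpolation=cv2.INTER_CUBIC);b=cv2.resize(b[190:340,160:350],None,fx=2.1,fy=2.1,interpolation=cv2.INTER_CUBIC)
b=cv2.copyMakeBorder(b,0,a.shape[0]-b.shape[0],0,0,0)
cv2.imwrite("pics/c1.png",np.hstack([a,b]))
```

```text
(no output)
```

View pics/c1.png

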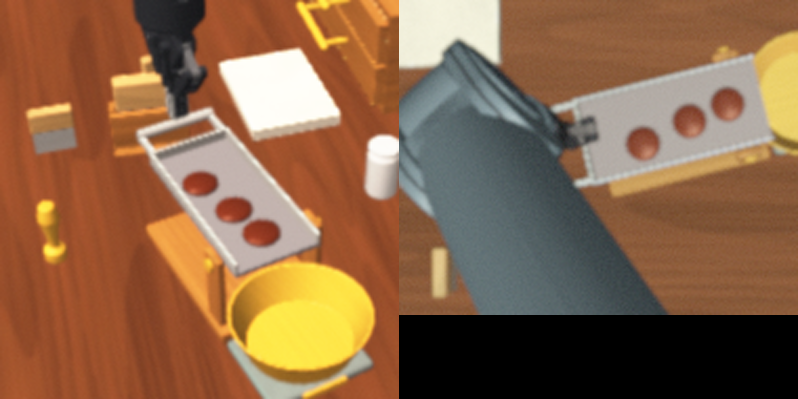

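Run:
```python
from h import *
o=sensors.observe();p=o["ee_pos"];Rm=R.from_rotvec(o["orientation"])
print(o["ee_pos"],o["force"])
for n,q in dict(tcp=p,pinch=p-Rm.apply([0,0,19]),b60=p-Rm.apply([0,0,60]),b150=p-Rm.apply([0,0,150]),bar=tray(0,214,17,0,TR),barL=tray(-38,214,17,0,TR),barR=tray(38,214,17,0,TR),lipL=tray(-49,-30,18,0,TR)).items():
    s=proj("side",q)[0];t=proj("top",q)[0]
    print(n,((s-[190,110])*2.1).round(),((t-[160,190])*2.1+[400,0]).round())
```

```text
[500.60537461 220.45527052  93.16669137] [-0.00828749  0.32072261 -0.89919513]
tcp [178. 139.] [562. 148.]
pinch [177. 126.] [558. 147.]
b60 [175.  96.] [550. 145.]
b150 [169.  25.] [530. 140.]
bar [175. 123.] [552. 148.]
barL [145. 132.] [560. 181.]
barR [205. 113.] [545. 115.]
lipL [234. 265.] [775. 138.]
```

Run:
```python
from h import *
a=vision.grab_frame("side");b=vision.grab_frame("top")
a=cv2.resize(a[110:200,235:315],None,fx=5,fy=5,interpolation=cv2.INTER_CUBIC);b=cv2.resize(b[215:305,200:280],None,fx=5,fy=5,interpolation=cv2.INTER_CUBIC)
cv2.imwrite("pics/c2.png",cv2.convertScaleAbs(np.hstack([a,b]),alpha=1.5))
```

```text
(no output)
```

View pics/c2.png

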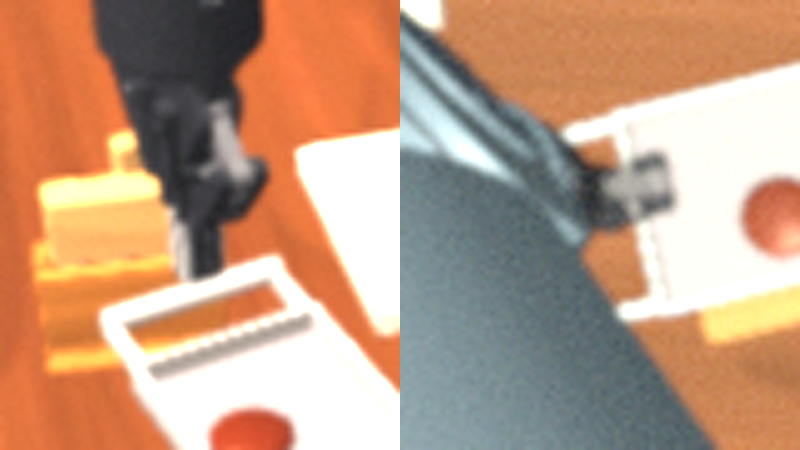

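Diffing against the initial side picture gives the gripper silhouette, and its lowest point shows where the tip really is.

```bash
cat > tip.py <<'E'
from h import *
o=sensors.observe();p=o["ee_pos"];Rm=R.from_rotvec(o["orientation"])
a=vision.grab_frame("side");d=np.abs(a.astype(int)-cv2.imread("pics/side0.png")).sum(2)
m=(cv2.GaussianBlur(d.astype(np.float32),(0,0),.7)>90).astype(np.uint8)
t=proj("side",p)[0];k=proj("side",p-Rm.apply([0,0,19]))[0];print("ee",p.round(1),"tcp px",t.round(1),"pinch",k.round(1),"t",o["time"])
n,l,s,c=cv2.connectedComponentsWithStats(m);i=1+np.argmax(s[1:,4]);ys,xs=np.where(l==i)
for y in range(ys.max()-16,ys.max()+1): q=xs[ys==y];print(y,q.min(),q.max(),end=" | ")
cv2.imwrite("pics/now.png",a)
E
python3 tip.py
```

```text
ee [500.6 220.5  93.1] tcp px [274.9 176.2] pinch [274.3 169.8] t 4.9
190 33 44 | 191 33 44 | 192 34 42 | 193 34 42 | 194 35 42 | 195 35 42 | 196 36 42 | 197 36 42 | 198 36 42 | 199 37 42 | 200 37 42 | 201 37 42 | 202 38 41 | 203 38 41 | 204 39 41 | 205 39 41 | 206 40 41 |
```

Emit:
{"op": "move_arm", "data": {"plan": [[0, 0, -30, 0, 0, 0, -1], [0, 0, -30, 0, 0, 0, -1], [0, 0, 0, 0, 0, 0, -1], [0, 0, 0, 0, 0, 0, -1]]}}

```text
time: 5.35
ee_pos: [500.9, 220.6, 153.5]
orientation: [-3.12, -0.363, -0.002]
force: [-0.4, -0.3, -1.0]
opening: -0.001
finger_force: 0.0
```

```bash
python3 tip.py
```

```text
ee [500.9 220.6 153.5] tcp px [273.3 155.5] pinch [272.7 148.7] t 5.35
191 32 45 | 192 33 45 | 193 33 45 | 194 33 42 | 195 34 42 | 196 34 42 | 197 35 42 | 198 35 42 | 199 35 42 | 200 36 42 | 201 36 41 | 202 37 41 | 203 37 41 | 204 37 41 | 205 38 41 | 206 38 41 | 207 39 40 |
```

Wrong component, since the arm base changed too. I'll restrict the search to the region near the predicted tip.

```bash
sed -i 's/^n,l,s,c=.*/m[:, :int(t[0])-22]=0;m[:,int(t[0])+22:]=0;m[int(t[1])+25:]=0;ys,xs=np.where(m>0)/' tip.py; python3 tip.py
```

```text
ee [500.3 220.1 152.7] tcp px [273.1 155.9] pinch [272.5 149.1] t 5.4
129 267 282 | 130 267 282 | 131 266 280 | 132 267 277 | 133 267 277 | 134 267 277 | 135 267 277 | 136 267 277 | 137 268 277 | 138 267 277 | 139 267 277 | 140 267 277 | 141 268 277 | 142 268 277 | 143 269 276 | 144 270 273 | 145 270 272 |
```

Run:
```python
from h import *
print(proj("top",[[415,60,0],[0,0,0]]).round(),proj("side",[[415,60,0],[0,0,0]]).round())
o=sensors.observe();D=R.from_rotvec(o["orientation"])
a=np.array([500,220,153.]);rows([480,180,200],D,2,start=(a,D));rows([415,60,60],D,5,start=(np.array([480,180,200]),D))
```

```text
[[306. 295.]
 [330. 461.]] [[255. 255.]
 [ 66. 312.]]
2 rows; tot 64.9 0.0
[-14.4, 17.2, -23.5, 0.0, 0.0, 0.0]
[-14.4, 17.2, -23.5, 0.0, 0.0, 0.0]
5 rows; tot 195.5 0.0
[-18.1, 20.4, 28.0, 0.0, 0.0, 0.0]
[-18.1, 20.4, 28.0, 0.0, 0.0, 0.0]
[-18.1, 20.4, 28.0, 0.0, 0.0, 0.0]
[-18.1, 20.4, 28.0, 0.0, 0.0, 0.0]
[-18.1, 20.4, 28.0, 0.0, 0.0, 0.0]
```

Emit:
{"op": "move_arm", "data": {"plan": [[-14, 17, -23, 0, 0, 0, -1], [-14, 17, -23, 0, 0, 0, -1], [-18, 20, 28, 0, 0, 0, -1], [-18, 20, 28, 0, 0, 0, -1], [-18, 20, 28, 0, 0, 0, -1], [-18, 20, 28, 0, 0, 0, -1], [-18, 20, 28, 0, 0, 0, -1], [0, 0, 0, 0, 0, 0, -1]]}}

```text
time: 6.25
ee_pos: [410.4, 58.6, 55.3]
orientation: [3.119, 0.358, -0.017]
force: [-0.2, 0.4, 0.4]
opening: -0.002
finger_force: 0.0
```

Emit:
{"op": "move_arm", "data": {"plan": [[0, 0, 15, 0, 0, 0, -1], [0, 0, 15, 0, 0, 0, -1], [0, 0, 10, 0, 0, 0, -1], [0, 0, 5, 0, 0, 0, -1], [0, 0, 5, 0, 0, 0, -1], [0, 0, 0, 0, 0, 0, -1]]}}

```text
time: 6.85
ee_pos: [416.3, 63.0, 8.8]
orientation: [3.12, 0.364, -0.001]
force: [-0.7, 0.3, 0.2]
opening: 0.001
finger_force: 0.0
```

```bash
python3 tip.py; python3 -c "
from h import *
o=sensors.observe();print(o['force'])"
```

```text
ee [416.3  63.    8.8] tcp px [254.7 251.4] pinch [253.8 245.6] t 6.85
226 246 266 | 227 246 266 | 228 247 266 | 229 247 265 | 230 247 264 | 231 248 263 | 232 247 261 | 233 247 258 | 234 248 257 | 235 248 257 | 236 248 257 | 237 248 257 | 238 248 257 | 239 248 257 | 240 249 257 | 241 249 256 | 242 250 253 | [-1.11032179  0.11509815  0.5004102 ]
```

Emit:
{"op": "move_arm", "data": {"plan": [[0, 0, 3, 0, 0, 0, -1], [0, 0, 3, 0, 0, 0, -1], [0, 0, 3, 0, 0, 0, -1], [0, 0, 1, 0, 0, 0, -1]]}}

```text
time: 7.3
ee_pos: [416.4, 62.9, -1.2]
orientation: [3.12, 0.363, -0.0]
force: [-0.0, -0.7, -0.6]
opening: 0.004
finger_force: 0.0
```

Emit:
{"op": "move_arm", "data": {"plan": [[0, 0, 3, 0, 0, 0, -1], [0, 0, 3, 0, 0, 0, -1], [0, 0, 0, 0, 0, 0, -1]]}}

```text
time: 7.6
ee_pos: [416.2, 62.9, -7.3]
orientation: [3.12, 0.364, -0.001]
force: [-0.4, -0.5, -0.4]
opening: -0.004
finger_force: 0.0
```

Emit:
{"op": "move_arm", "data": {"plan": [[0, 0, 3, 0, 0, 0, -1], [0, 0, 3, 0, 0, 0, -1], [0, 0, 2, 0, 0, 0, -1], [0, 0, 0, 0, 0, 0, -1]]}}

```text
time: 8.0
ee_pos: [416.3, 62.9, -15.2]
orientation: [3.12, 0.363, -0.001]
force: [-0.2, 0.4, 0.5]
opening: 0.003
finger_force: 0.0
```

Emit:
{"op": "move_arm", "data": {"plan": [[0, 0, 2, 0, 0, 0, -1], [0, 0, 2, 0, 0, 0, -1], [0, 0, 0, 0, 0, 0, -1]]}}

```text
time: 8.3
ee_pos: [416.4, 62.9, -19.1]
orientation: [3.12, 0.363, -0.001]
force: [0.2, -0.6, 0.5]
opening: 0.001
finger_force: 0.0
```

Emit:
{"op": "move_arm", "data": {"plan": [[0, 0, 2, 0, 0, 0, -1], [0, 0, 1, 0, 0, 0, -1], [0, 0, 0, 0, 0, 0, -1]]}}

```text
time: 8.6
ee_pos: [416.4, 62.9, -22.0]
orientation: [3.12, 0.363, -0.0]
force: [0.1, -0.7, -0.3]
opening: 0.001
finger_force: 0.0
```

```bash
python3 tip.py
```

```text
ee [416.4  62.9 -22. ] tcp px [256.  260.6] pinch [255.2 255. ] t 8.6
237 247 267 | 238 248 267 | 239 249 266 | 240 249 265 | 241 249 264 | 242 249 263 | 243 249 260 | 244 249 259 | 245 249 258 | 246 249 258 | 247 249 258 | 248 249 259 | 249 250 259 | 250 250 258 | 251 251 257 | 252 251 254 | 253 252 252 |
```

Emit:
{"op": "move_arm", "data": {"plan": [[0, 0, 2, 0, 0, 0, -1], [0, 0, 1, 0, 0, 0, -1], [0, 0, 0, 0, 0, 0, -1]]}}

```text
time: 8.95
ee_pos: [416.4, 62.9, -25.1]
orientation: [3.12, 0.363, -0.001]
force: [0.3, 0.3, 0.2]
opening: -0.001
finger_force: 0.0
```

Emit:
{"op": "move_arm", "data": {"plan": [[0, 0, 1, 0, 0, 0, -1], [0, 0, 1, 0, 0, 0, -1], [0, 0, 0, 0, 0, 0, -1]]}}

```text
time: 9.25
ee_pos: [416.4, 62.9, -27.0]
orientation: [3.12, 0.363, -0.0]
force: [-0.1, -0.1, -0.7]
opening: -0.002
finger_force: 0.0
```

Emit:
{"op": "move_arm", "data": {"plan": [[0, 0, 1, 0, 0, 0, -1], [0, 0, 1, 0, 0, 0, -1]]}}

```text
time: 9.45
ee_pos: [416.6, 62.9, -29.0]
orientation: [-3.121, -0.363, -0.0]
force: [0.4, -0.3, 0.1]
opening: 0.002
finger_force: 0.0
```

Emit:
{"op": "move_arm", "data": {"plan": [[0, 0, 1, 0, 0, 0, -1], [0, 0, 1, 0, 0, 0, -1]]}}

```text
time: 9.65
ee_pos: [416.5, 62.9, -31.0]
orientation: [-3.121, -0.363, 0.0]
force: [-0.3, -0.7, -0.2]
opening: 0.002
finger_force: 0.0
```

Emit:
{"op": "move_arm", "data": {"plan": [[0, 0, 1, 0, 0, 0, -1], [0, 0, 1, 0, 0, 0, -1]]}}

```text
time: 9.85
ee_pos: [416.5, 62.9, -33.0]
orientation: [-3.12, -0.363, 0.0]
force: [-0.4, -0.5, -0.7]
opening: -0.001
finger_force: 0.0
```

```bash
python3 tip.py;python3 - <<'E'
from h import *
a=vision.grab_frame("side");b=vision.grab_frame("top")
cv2.imwrite("pics/now_top.png",b)
a=cv2.resize(a[180:280,215:295],None,fx=5,fy=5,interpolation=cv2.INTER_CUBIC);b=cv2.resize(b[210:310,260:340],None,fx=5,fy=5,interpolation=cv2.INTER_CUBIC)
cv2.imwrite("pics/c3.png",cv2.convertScaleAbs(np.hstack([a,b]),alpha=1.6))
E
```

```text
ee [416.5  62.9 -33. ] tcp px [256.5 263.8] pinch [255.7 258.3] t 9.85
239 248 266 | 240 248 267 | 241 249 267 | 242 249 267 | 243 249 267 | 244 250 265 | 245 250 264 | 246 249 261 | 247 249 260 | 248 249 259 | 249 250 259 | 250 250 259 | 251 250 259 | 252 250 259 | 253 251 259 | 254 251 258 | 255 252 255 |
```

View pics/c3.png

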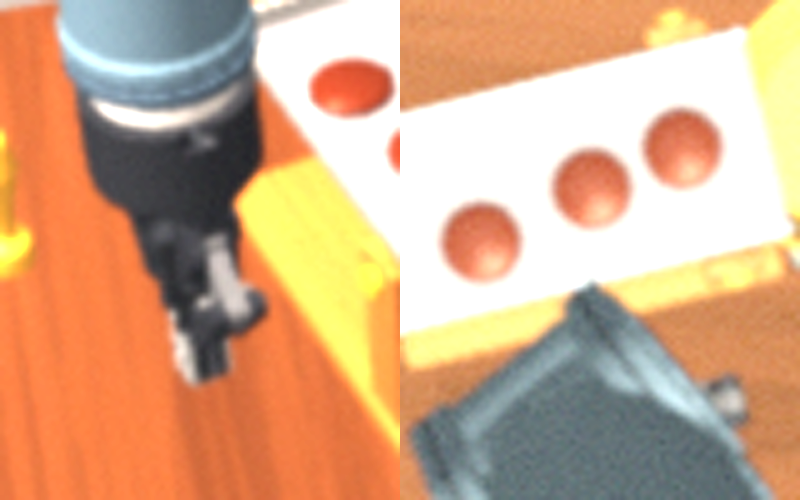

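The fingers are just above the desk (tip at about px (256,256)) while the reported z is −33. The reported TCP is therefore biased by about 30 mm, so I'll keep going down until they touch.

Emit:
{"op": "move_arm", "data": {"plan": [[0, 0, 1, 0, 0, 0, -1], [0, 0, 1, 0, 0, 0, -1]]}}

```text
time: 10.2
ee_pos: [416.5, 62.9, -35.0]
orientation: [-3.12, -0.363, -0.0]
force: [0.5, -0.1, -0.1]
opening: 0.005
finger_force: 0.0
```

Emit:
{"op": "move_arm", "data": {"plan": [[0, 0, 1, 0, 0, 0, -1], [0, 0, 1, 0, 0, 0, -1]]}}

```text
time: 10.4
ee_pos: [416.6, 62.8, -35.4]
orientation: [3.119, 0.364, 0.001]
force: [-10.8, -1.7, 54.3]
opening: -0.001
finger_force: 27.2
```

Emit:
{"op": "move_arm", "data": {"plan": [[0, 0, 1, 0, 0, 0, -1], [0, 0, 1, 0, 0, 0, -1]]}}

```text
time: 10.6
ee_pos: [416.7, 62.8, -35.6]
orientation: [3.118, 0.364, 0.002]
force: [-18.5, -1.7, 93.4]
opening: -0.0
finger_force: 46.4
```

```bash
python3 tip.py; python3 -c "
from h import *
o=sensors.observe();print(o['force'],o['qpos'])"
```

```text
ee [416.7  62.8 -35.6] tcp px [256.7 264.6] pinch [255.9 259. ] t 10.6
240 248 267 | 241 248 267 | 242 249 267 | 243 249 267 | 244 249 266 | 245 249 265 | 246 250 264 | 247 250 261 | 248 250 260 | 249 250 259 | 250 250 259 | 251 250 259 | 252 250 259 | 253 250 259 | 254 251 259 | 255 252 257 | 256 253 254 | [-15.81575748  -2.54381832  73.87533753] [-0.03705918  0.62328687 -0.26436601  2.22435959  0.47681777  0.34587333
 -2.04377728]
```

The contact was at reported z ≈ −35.2, so there is a 35 mm bias. I'll back off and tilt the tool to tell whether it lies along world z or along the tool axis.

Emit:
{"op": "move_arm", "data": {"plan": [[0, 0, -3, 0, 0, 0, -1], [0, 0, -40, 0, 0, 0, -1], [0, 0, -40, 0, 0, 0, -1], [0, 0, -40, 0, 0, 0, -1], [0, 0, -40, 0, 0, 0, -1], [0, 0, 0, 0, 0, 0, -1], [0, 0, 0, 0, 0, 0, -1]]}}

```text
time: 11.35
ee_pos: [417.1, 62.7, 124.7]
orientation: [3.12, 0.362, 0.003]
force: [0.3, 0.9, -0.2]
opening: 0.0
finger_force: 0.0
```

```bash
python3 tip.py
```

```text
ee [417.1  62.7 124.7] tcp px [249.7 213.6] pinch [248.8 206.8] t 11.35
187 242 259 | 188 242 258 | 189 242 257 | 190 241 255 | 191 241 253 | 192 241 252 | 193 242 252 | 194 242 252 | 195 242 252 | 196 242 253 | 197 242 253 | 198 242 253 | 199 243 253 | 200 243 253 | 201 244 252 | 202 244 250 | 203 246 247 |
```

Emit:
{"op": "move_arm", "data": {"plan": [[0, 0, 0, 0.12, 0, 0, -1], [0, 0, 0, 0.12, 0, 0, -1], [0, 0, 0, 0.12, 0, 0, -1], [0, 0, 0, 0.12, 0, 0, -1], [0, 0, 0, 0.12, 0, 0, -1], [0, 0, 0, 0, 0, 0, -1], [0, 0, 0, 0, 0, 0, -1]]}}

```text
time: 12.1
ee_pos: [415.4, 63.2, 122.8]
orientation: [-2.526, -0.292, 0.095]
force: [-0.1, 0.1, -0.1]
opening: 0.005
finger_force: 0.0
```

```bash
python3 tip.py
python3 - <<'E'
from h import *
o=sensors.observe();p=o["ee_pos"];Rm=R.from_rotvec(o["orientation"]);print(o["qpos"].round(2),Rm.apply([0,0,1]))
print("world-z hyp",proj("side",p+[0,0,35])," tool hyp",proj("side",p-Rm.apply([0,0,35])))
E
```

```text
ee [415.4  63.2 122.8] tcp px [249.  214.2] pinch [250.2 211.6] t 12.1
211 248 270 | 212 248 270 | 213 248 270 | 214 252 270 | 215 254 270 | 216 255 270 | 217 255 270 | 218 256 270 | 219 257 270 | 220 258 270 | 221 259 270 | 222 260 270 | 223 261 270 | 224 261 270 | 225 262 270 | 226 263 268 | 227 264 266 | [ 0.75  0.58 -0.69  2.03 -0.27  0.88 -1.03] [-0.13200146  0.5489491  -0.82536689]
world-z hyp [[247.19023412 201.0826694 ]]  tool hyp [[251.13377252 208.729362  ]]
```

Emit:
{"op": "move_arm", "data": {"plan": [[0, 0, 0, -0.14, 0, 0, -1], [0, 0, 0, -0.14, 0, 0, -1], [0, 0, 0, -0.14, 0, 0, -1], [0, 0, 0, -0.14, 0, 0, -1], [0, 0, 0, -0.14, 0, 0, -1], [0, 0, 0, -0.14, 0, 0, -1], [0, 0, 0, -0.14, 0, 0, -1], [0, 0, 0, -0.14, 0, 0, -1]]}}

```text
time: 12.95
ee_pos: [416.2, 65.3, 125.4]
orientation: [2.633, 0.313, 0.082]
force: [-0.1, 0.2, -0.1]
opening: -0.001
finger_force: 0.0
```

Emit:
{"op": "move_arm", "data": {"plan": [[0, 0, 0, 0, 0, 0, -1], [0, 0, 0, 0, 0, 0, -1]]}}

```text
time: 13.15
ee_pos: [414.5, 65.3, 123.4]
orientation: [2.638, 0.318, 0.072]
force: [0.5, -0.4, -0.1]
opening: -0.001
finger_force: 0.0
```

```bash
sed -i 's/ys.max()-16/ys.max()-26/;s/+25:\]/+14:]/' tip.py; python3 tip.py
python3 - <<'E'
from h import *
o=sensors.observe();p=o["ee_pos"];Rm=R.from_rotvec(o["orientation"]);print(o["qpos"].round(2),Rm.apply([0,0,1]))
print("world-z hyp",proj("side",p+[0,0,35])," tool hyp",proj("side",p-Rm.apply([0,0,35])))
E
```

```text
ee [414.5  65.3 123.4] tcp px [248.4 213.5] pinch [246.  205.1] t 13.15
174 229 247 | 175 229 248 | 176 230 247 | 177 230 247 | 178 231 246 | 179 232 245 | 180 233 245 | 181 234 245 | 182 235 246 | 183 235 246 | 184 235 246 | 185 235 247 | 186 235 247 | 187 235 248 | 188 236 248 | 189 236 248 | 190 236 249 | 191 237 249 | 192 237 249 | 193 237 249 | 194 237 250 | 195 238 250 | 196 238 250 | 197 238 250 | 198 239 249 | 199 240 247 | 200 241 244 | [-0.35  0.4  -0.36  2.14  0.69  1.   -2.53] [ 0.10471916 -0.45589082 -0.88385375]
world-z hyp [[246.93148039 201.24359947]]  tool hyp [[244.27773911 198.34905398]]
```

The tip matches the tool-axis hypothesis: the fingertips sit 35 mm short of the reported TCP along tool z. I'll compensate for that from here on.

```bash
cat >> h.py <<'E'
TIP=35.2; PIN=TIP+18.7   # measured: fingertips lie 35 mm behind the reported TCP
def ee_for(p,Rt,off=PIN): return np.array(p)+Rt.apply([0,0,off])
E
python3 - <<'E'
from h import *
D=down(.24);rows(ee_for(tray(0,214,17+60,0,TR),D),D,6)
E
```

```text
6 rows; tot 184.2 0.487
[20.0, -20.9, -10.1, 0.081, 0.001, -0.001]
[20.1, -21.7, -8.4, 0.081, 0.001, -0.001]
[20.1, -22.3, -6.6, 0.081, 0.001, -0.001]
[20.1, -22.7, -4.7, 0.081, 0.001, -0.001]
[20.1, -23.0, -2.9, 0.081, 0.001, -0.001]
[20.1, -23.1, -1.0, 0.081, 0.001, -0.001]
```

Emit:
{"op": "move_arm", "data": {"plan": [[20, -21, -10, 0.081, 0, 0, -0.35], [20, -21.7, -8.4, 0.081, 0, 0, -0.35], [20, -22.3, -6.6, 0.081, 0, 0, -0.35], [20, -22.7, -4.7, 0.081, 0, 0, -0.35], [20, -23, -2.9, 0.081, 0, 0, -0.35], [20, -23, -1, 0.081, 0, 0, -0.35], [0, 0, 0, 0, 0, 0, -0.35], [0, 0, 0, 0, 0, 0, -0.35]]}}

```text
time: 14.0
ee_pos: [500.5, 223.3, 117.5]
orientation: [3.118, 0.358, -0.007]
force: [-0.7, 0.3, 0.1]
opening: 0.326
finger_force: 0.0
```

Run:
```python
from h import *
D=down(.24);o=sensors.observe();print(o["ee_pos"],o["qpos"].round(2));rows(ee_for(tray(0,214,17,0,TR),D),D,4)
```

```text
[500.49974376 223.26974849 117.45226614] [-0.12  0.52 -0.51  1.85  0.33  0.86 -2.12]
4 rows; tot 59.5 0.013
[0.0, -1.0, 14.8, 0.001, 0.001, -0.003]
[-0.0, -1.0, 14.8, 0.001, 0.001, -0.003]
[-0.0, -1.0, 14.8, 0.001, 0.001, -0.003]
[-0.0, -1.0, 14.8, 0.001, 0.001, -0.003]
```

Emit:
{"op": "move_arm", "data": {"plan": [[0, -2, 13, 0, 0, 0, -0.35], [0, -2, 16, 0, 0, 0, -0.35], [0, 0, 15, 0, 0, 0, -0.35], [0, 0, 15, 0, 0, 0, -0.35], [0, 0, 0, 0, 0, 0, -0.35], [0, 0, 0, 0, 0, 0, -1], [0, 0, 0, 0, 0, 0, -1], [0, 0, 0, 0, 0, 0, -1]]}}

```text
time: 14.8
ee_pos: [498.6, 229.3, 57.9]
orientation: [3.118, 0.363, -0.008]
force: [-0.4, 1.1, -7.5]
opening: 0.115
finger_force: 58.3
```

Emit:
{"op": "move_arm", "data": {"plan": [[0, 0, 0, 0, 0, 0, -1], [0, 0, 0, 0, 0, 0, -1]]}}

```text
time: 15.0
ee_pos: [498.6, 229.3, 58.0]
orientation: [3.118, 0.364, -0.008]
force: [0.3, 1.6, -7.1]
opening: 0.119
finger_force: 58.3
```

```bash
cat > arc.py <<'E'
from h import *
import sys
o=sensors.observe();p=o["ee_pos"];R0=R.from_rotvec(o["orientation"])
print(p,R0.apply([0,0,1]).round(3),o["opening"],o["finger_force"],o["force"].round(1),o["qpos"].round(2))
g=p-R0.apply([0,0,PIN]);print("grasp pt",g)
hx=R.from_euler('z',TR[2]).apply([1,0,0]);hp=np.array([TR[0],TR[1],95.])
l=R.from_euler('z',-TR[2]).apply(g-hp);print("local",l,"angle",np.arctan2(l[2],l[1])-np.arctan2(17,214))
A=float(sys.argv[1]);N=int(sys.argv[2]);rot=R.from_rotvec(hx*A/N)
print(R0.inv().apply(hp+rot.apply(p-hp)-p).round(2),(R0.inv()*rot*R0).as_rotvec().round(3))
E
python3 arc.py .63 9
```

```text
[498.63251061 229.30290093  57.96206346] [-0.005 -0.003 -1.   ] 0.11918704025059759 58.28555345535278 [ 0.3  1.6 -7.1] [-0.16  0.61 -0.46  1.88  0.39  0.75 -2.18]
grasp pt [498.90454419 229.46625479 111.86112943]
local [1.55616850e-01 2.16432663e+02 1.68611294e+01] angle -0.0015250769795411845
[ -0.1   -2.03 -15.23] [ 0.07  -0.001 -0.   ]
```

Emit:
{"op": "move_arm", "data": {"plan": [[0, -1.6, -10.8, 0.05, 0, 0, -1], [0, -1.6, -10.8, 0.05, 0, 0, -1], [0, -1.6, -10.8, 0.05, 0, 0, -1], [0, -1.6, -10.8, 0.05, 0, 0, -1], [0, 0, 0, 0, 0, 0, -1]]}}

```text
time: 15.5
ee_pos: [498.2, 232.0, 102.9]
orientation: [-2.924, -0.337, 0.043]
force: [-4.1, -1.1, 4.3]
opening: 0.114
finger_force: 61.3
```

```bash
python3 arc.py .4 8
```

```text
[498.1737083  231.98734902 102.86053153] [-0.051  0.192 -0.98 ] 0.1137713209013714 61.282092332839966 [-4.1 -1.1  4.3] [ 0.1   0.57 -0.63  1.88  0.19  0.75 -1.93]
grasp pt [500.92351186 221.63315504 155.68513988]
local [  0.25476843 208.34416151  60.68513988] angle 0.20415897917057402
[ -0.06  -1.52 -10.85] [ 0.05  -0.001 -0.   ]
```

Emit:
{"op": "move_arm", "data": {"plan": [[0, -1.5, -10.8, 0.05, 0, 0, -1], [0, -1.5, -10.8, 0.05, 0, 0, -1], [0, -1.5, -10.8, 0.05, 0, 0, -1], [0, -1.5, -10.8, 0.05, 0, 0, -1], [0, 0, 0, 0, 0, 0, -1]]}}

```text
time: 16.0
ee_pos: [499.7, 226.3, 145.8]
orientation: [-2.726, -0.314, 0.073]
force: [-3.5, -1.5, 4.1]
opening: 0.116
finger_force: 62.8
```

Emit:
{"op": "move_arm", "data": {"plan": [[0, -1.5, -10.8, 0.05, 0, 0, -1], [0, -1.5, -10.8, 0.05, 0, 0, -1], [0, -1.5, -10.8, 0.05, 0, 0, -1], [0, -1.5, -10.8, 0.05, 0, 0, -1], [0, 0, 0, 0, 0, 0, -1], [0, 0, 0, 0, 0, 0, -1]]}}

```text
time: 16.6
ee_pos: [503.2, 212.6, 186.3]
orientation: [-2.53, -0.293, 0.098]
force: [-4.5, -1.5, 3.5]
opening: 0.113
finger_force: 64.0
```

```bash
python3 arc.py .02 1
```

```text
[503.22438034 212.61629467 186.2634333 ] [-0.134  0.546 -0.827] 0.11339648873680869 63.96387577056885 [-4.5 -1.5  3.5] [ 0.56  0.65 -0.91  1.82 -0.13  0.89 -1.49]
grasp pt [510.45285218 183.17697342 230.83119698]
local [  0.36984319 168.72506271 135.83119698] angle 0.5985365651464688
[-0.01 -0.69 -4.33] [ 0.02 -0.   -0.  ]
```

Emit:
{"op": "move_arm", "data": {"plan": [[0, -0.4, -2.6, 0.012, 0, 0, -1], [0, 0, 0, 0, 0, 0, -1], [0, 0, 0, 0, 0, 0, -0.4], [0, 0, 0, 0, 0, 0, -0.35], [0, 0, 0, 0, 0, 0, -0.35], [0, 0, -10, 0, 0, 0, -0.35], [0, 0, -30, 0, 0, 0, -0.35], [0, 0, -35, 0, 0, 0, -0.35]]}}

```text
time: 17.4
ee_pos: [513.4, 169.6, 250.6]
orientation: [-2.517, -0.292, 0.101]
force: [1.8, -1.1, -1.0]
opening: 0.33
finger_force: 0.0
```

Run:
```python
from h import *
o=sensors.observe();print(o["qpos"].round(2),o["force"])
D=down(SC[2]);rows(ee_for([SC[0],SC[1],81+70],D),D)
a=vision.grab_frame("side");cv2.imwrite("pics/side1.png",a)
```

```text
[ 0.66  0.59 -0.94  1.74 -0.17  1.07 -1.45] [ 1.80452509 -1.12460319 -0.97042012]
7 rows; tot 243.9 0.69
[1.8, -9.6, 33.4, -0.086, 0.015, 0.045]
[0.8, -12.5, 32.5, -0.086, 0.015, 0.045]
[-0.3, -15.2, 31.3, -0.086, 0.015, 0.045]
[-1.5, -17.9, 29.9, -0.086, 0.015, 0.045]
[-2.8, -20.3, 28.2, -0.086, 0.015, 0.045]
[-4.2, -22.5, 26.3, -0.086, 0.015, 0.045]
[-5.6, -24.4, 24.2, -0.086, 0.015, 0.045]
```

Run:
```python
from h import *
D=down(SC[2]);v=ee_for([495,280,270],D);rows(v,D,6)
rows(ee_for([SC[0],SC[1],81+60],D),D,4,start=(v,D))
```

```text
6 rows; tot 122.3 0.685
[0.5, -12.2, 16.3, -0.1, 0.016, 0.052]
[-0.4, -13.8, 15.0, -0.1, 0.016, 0.052]
[-1.4, -15.1, 13.6, -0.1, 0.016, 0.052]
[-2.4, -16.3, 11.9, -0.1, 0.016, 0.052]
[-3.5, -17.3, 10.2, -0.1, 0.016, 0.052]
[-4.6, -18.0, 8.4, -0.1, 0.016, 0.052]
4 rows; tot 150.6 0.0
[-5.2, -18.7, 32.3, 0.0, 0.0, 0.0]
[-5.2, -18.7, 32.3, 0.0, 0.0, 0.0]
[-5.2, -18.7, 32.3, 0.0, 0.0, 0.0]
[-5.2, -18.7, 32.3, 0.0, 0.0, 0.0]
```

Emit:
{"op": "move_arm", "data": {"plan": [[0.5, -12.2, 16.3, -0.1, 0.016, 0.052, 0.06], [-0.4, -13.8, 15, -0.1, 0.016, 0.052, 0.06], [-1.4, -15.1, 13.6, -0.1, 0.016, 0.052, 0.06], [-2.4, -16.3, 11.9, -0.1, 0.016, 0.052, 0.06], [-3.5, -17.3, 10.2, -0.1, 0.016, 0.052, 0.06], [-4.6, -18, 8.4, -0.1, 0.016, 0.052, 0.06]]}}

```text
time: 18.05
ee_pos: [490.8, 284.3, 212.9]
orientation: [3.138, -0.146, -0.005]
force: [-0.1, -0.1, 0.1]
opening: 0.528
finger_force: 0.0
```

Emit:
{"op": "move_arm", "data": {"plan": [[-5, -19, 32, 0, 0, 0, 0.06], [-5, -19, 32, 0, 0, 0, 0.06], [-5, -19, 32, 0, 0, 0, 0.06], [-5, -19, 32, 0, 0, 0, 0.06], [0, 0, 0, 0, 0, 0, 0.06], [0, 0, 0, 0, 0, 0, 0.06]]}}

```text
time: 18.65
ee_pos: [476.1, 361.5, 84.3]
orientation: [-3.136, 0.14, 0.012]
force: [-0.2, -0.2, 0.8]
opening: 0.526
finger_force: 0.0
```

Run:
```python
from h import *
o=sensors.observe();print(o["qpos"].round(2),o["opening"])
D=down(SC[2]);rows(ee_for([SC[0],SC[1],81],D),D,3)
# tray angle from side pic: compare predicted bar/lip pixels & wax centroids
a=vision.grab_frame("side");cv2.imwrite("pics/side1.png",a)
for A in(.58,.61,.64):print(A,proj("side",[tray(49,-30,18,A,TR),tray(-49,-30,18,A,TR),tray(-38,214,17,A,TR),tray(38,214,17,A,TR)]).round(1).tolist())
b=cv2.resize(a[100:280,200:380],None,fx=3,fy=3,interpolation=cv2.INTER_CUBIC);cv2.imwrite("pics/s1c.png",b)
```

```text
[-0.33  0.65 -0.54  1.74  0.41  0.87 -2.71] 0.5258803789037361
3 rows; tot 57.6 0.01
[2.0, 1.6, 19.0, -0.001, 0.003, 0.002]
[1.9, 1.6, 19.0, -0.001, 0.003, 0.002]
[1.9, 1.5, 19.0, -0.001, 0.003, 0.002]
0.58 [[343.4, 228.6], [302.8, 244.3], [262.4, 141.0], [293.6, 131.8]]
0.61 [[343.3, 228.9], [302.8, 244.6], [262.9, 139.9], [294.3, 130.6]]
0.64 [[343.3, 229.3], [302.8, 244.9], [263.5, 138.9], [295.1, 129.6]]
```

View pics/s1c.png

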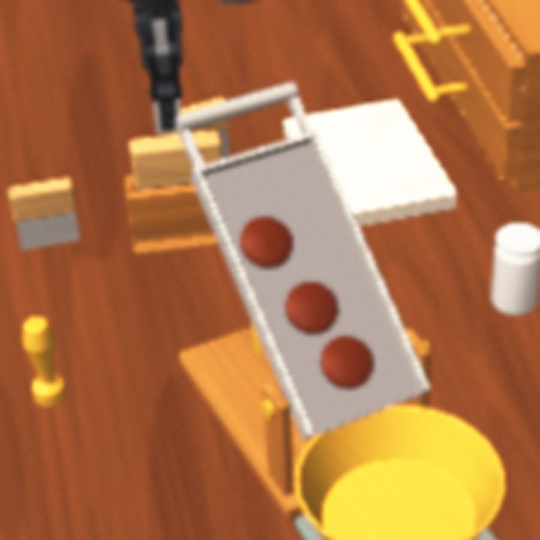

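The picture shows the tray standing tipped with its bar at px (262,140)–(297,130), which matches 0.6 rad. The three buttons are in place and the gripper is over the scraper. Joint 7 is near its limit, so I'll turn the hand half a turn to the equivalent grasp.

Emit:
{"op": "move_arm", "data": {"plan": [[0, 0, 0, 0, 0, -0.149, 0.06], [0, 0, 0, 0, 0, -0.149, 0.06], [0, 0, 0, 0, 0, -0.149, 0.06], [0, 0, 0, 0, 0, -0.149, 0.06], [0, 0, 0, 0, 0, -0.149, 0.06], [0, 0, 0, 0, 0, -0.149, 0.06], [0, 0, 0, 0, 0, -0.149, 0.06]]}}

```text
time: 19.4
ee_pos: [478.3, 360.5, 86.1]
orientation: [-2.784, -1.443, 0.003]
force: [0.0, 0.4, 0.1]
opening: 0.531
finger_force: 0.0
```

Emit:
{"op": "move_arm", "data": {"plan": [[0, 0, 0, 0, 0, -0.149, 0.06], [0, 0, 0, 0, 0, -0.149, 0.06], [0, 0, 0, 0, 0, -0.149, 0.06], [0, 0, 0, 0, 0, -0.149, 0.06], [0, 0, 0, 0, 0, -0.149, 0.06], [0, 0, 0, 0, 0, -0.149, 0.06], [0, 0, 0, 0, 0, -0.149, 0.06]]}}

```text
time: 20.1
ee_pos: [478.5, 360.1, 85.9]
orientation: [-1.696, -2.638, -0.001]
force: [-0.7, 0.8, -0.6]
opening: 0.528
finger_force: 0.0
```

Emit:
{"op": "move_arm", "data": {"plan": [[0, 0, 0, 0, 0, -0.149, 0.06], [0, 0, 0, 0, 0, -0.149, 0.06], [0, 0, 0, 0, 0, -0.149, 0.06], [0, 0, 0, 0, 0, -0.149, 0.06], [0, 0, 0, 0, 0, -0.149, 0.06], [0, 0, 0, 0, 0, -0.149, 0.06], [0, 0, 0, 0, 0, -0.149, 0.06], [0, 0, 0, 0, 0, 0, 0.06]]}}

```text
time: 20.9
ee_pos: [478.1, 360.2, 85.2]
orientation: [-0.164, -3.132, -0.005]
force: [-0.1, -0.8, 0.8]
opening: 0.527
finger_force: 0.0
```

```bash
cat >> h.py <<'E'
def downf(yaw,a=0): return down(yaw,a)*R.from_euler('z',np.pi)  # flipped: tool y = +(local y)
E
python3 - <<'E'
from h import *
o=sensors.observe();print(o["qpos"].round(2),o["ee_pos"])
D=downf(SC[2]);rows(ee_for([SC[0],SC[1],81+30],D),D,2);rows(ee_for([SC[0],SC[1],81],D),D,2,start=(ee_for([SC[0],SC[1],81+30],D),D))
a=vision.grab_frame("top");cv2.imwrite("pics/top1.png",a)
E
python3 tip.py | head -1
```

```text
[ 0.03  0.94 -1.17  1.71  0.94  1.16  0.05] [478.10228991 360.18433834  85.22808533]
2 rows; tot 28.6 0.011
[-1.8, -1.8, 14.0, 0.001, -0.003, -0.005]
[-1.8, -1.7, 14.1, 0.001, -0.003, -0.005]
2 rows; tot 30.0 0.0
[-0.0, 0.0, 15.0, 0.0, 0.0, 0.0]
[-0.0, 0.0, 15.0, 0.0, 0.0, 0.0]
ee [477.8 360.4  85.1] tcp px [256.5 149.4] pinch [255.9 143.4] t 20.95
```

Emit:
{"op": "move_arm", "data": {"plan": [[-1.8, -1.8, 14, 0, -0.003, -0.005, 0.06], [-1.8, -1.8, 14, 0, -0.003, -0.005, 0.06], [0, 0, 15, 0, 0, 0, 0.06], [0, 0, 15, 0, 0, 0, 0.06], [0, 0, 0, 0, 0, 0, 0.06], [0, 0, 0, 0, 0, 0, 0.06]]}}

```text
time: 21.6
ee_pos: [478.4, 358.0, 25.2]
orientation: [-0.144, -3.135, -0.004]
force: [-0.8, 0.6, -0.5]
opening: 0.531
finger_force: 0.0
```

Run:
```python
from h import *
o=sensors.observe();print(o["qpos"].round(2),o["ee_pos"],o["force"])
D=downf(SC[2]);rows(ee_for([SC[0],SC[1],81],D),D,1)
```

```text
[ 0.01  1.01 -1.11  1.74  1.02  1.09  0.02] [478.36774206 357.98169811  25.24140244] [-0.75684905  0.55875902 -0.46507607]
1 rows; tot 3.7 0.005
[-3.0, -1.3, -1.9, 0.002, -0.003, 0.003]
```

Emit:
{"op": "move_arm", "data": {"plan": [[-3, -1.3, -1.5, 0, 0, 0, 0.06], [0, 0, 0, 0, 0, 0, 0.06], [0, 0, 0, 0, 0, 0, -1], [0, 0, 0, 0, 0, 0, -1], [0, 0, 0, 0, 0, 0, -1], [0, 0, 0, 0, 0, 0, -1], [0, 0, 0, 0, 0, 0, -1]]}}

```text
time: 22.3
ee_pos: [482.1, 356.8, 27.9]
orientation: [-0.145, -3.137, -0.006]
force: [1.0, 0.5, 5.1]
opening: 0.248
finger_force: 59.4
```

Run:
```python
from h import *
o=sensors.observe();print(o["qpos"].round(2),o["ee_pos"],o["orientation"],o["force"],o["opening"],o["finger_force"])
import json;json.dump([list(o["ee_pos"]),list(o["orientation"])],open("pick.json","w"))
```

```text
[ 0.01  1.01 -1.11  1.74  1.02  1.09  0.03] [482.07210671 356.78515072  27.89546009] [-0.14472148 -3.13732399 -0.00566407] [1.03613143 0.50019539 5.09889545] 0.24793557190023666 59.393298625946045
```

```bash
cat >> h.py <<'E'
TR=[549.7,21.1,.240]; A=.61; E0=22.9; XO=.9
def sw(y,h,a=None):  # ee pose with blade edge (if it stood out 50 mm) at tray y, h above floor
    a=A if a is None else a
    D=downf(TR[2],a);return tray(XO,y,5+h+E0,a,TR),D
E
python3 - <<'E'
from h import *
o=sensors.observe();p=o["ee_pos"];R0=R.from_rotvec(o["orientation"])
rows(p+[0,0,272],R0,7)
v=sw(152,80);print(v[0]);rows(*v,9,start=(p+[0,0,272],R0))
E
```

```text
7 rows; tot 272.0 0.0
[0.0, 0.1, -38.9, 0.0, 0.0, 0.0]
[0.0, 0.1, -38.9, 0.0, 0.0, 0.0]
[0.0, 0.1, -38.9, 0.0, 0.0, 0.0]
[0.0, 0.1, -38.9, 0.0, 0.0, 0.0]
[0.0, 0.1, -38.9, 0.0, 0.0, 0.0]
[0.0, 0.1, -38.9, 0.0, 0.0, 0.0]
[0.0, 0.1, -38.9, 0.0, 0.0, 0.0]
[535.65263579  82.28879931 270.51587506]
9 rows; tot 281.2 0.689
[-8.7, -29.8, 3.1, -0.067, 0.011, -0.036]
[-7.7, -30.3, 1.1, -0.067, 0.011, -0.036]
[-6.6, -30.5, -1.1, -0.067, 0.011, -0.036]
[-5.5, -30.6, -3.2, -0.067, 0.011, -0.036]
[-4.3, -30.5, -5.3, -0.067, 0.011, -0.036]
[-3.2, -30.2, -7.3, -0.067, 0.011, -0.036]
[-2.0, -29.7, -9.4, -0.067, 0.011, -0.036]
[-0.9, -29.1, -11.3, -0.067, 0.011, -0.036]
[0.3, -28.3, -13.3, -0.067, 0.011, -0.036]
```

Emit:
{"op": "move_arm", "data": {"plan": [[0, 0, -15, 0, 0, 0, -1], [0, 0, -25, 0, 0, 0, -1], [0, 0, -38, 0, 0, 0, -1], [0, 0, -39, 0, 0, 0, -1], [0, 0, -39, 0, 0, 0, -1], [0, 0, -39, 0, 0, 0, -1], [0, 0, -39, 0, 0, 0, -1], [0, 0, -38, 0, 0, 0, -1]]}}

```text
time: 23.1
ee_pos: [481.3, 355.2, 301.3]
orientation: [-0.143, -3.136, -0.003]
force: [0.9, 0.2, -1.9]
opening: 0.245
finger_force: 58.8
```

Emit:
{"op": "move_arm", "data": {"plan": [[0, 0, 0, 0, 0, 0, -1], [-8.7, -29.8, 3.1, -0.067, 0.011, -0.036, -1], [-7.7, -30.3, 1.1, -0.067, 0.011, -0.036, -1], [-6.6, -30.5, -1.1, -0.067, 0.011, -0.036, -1], [-5.5, -30.6, -3.2, -0.067, 0.011, -0.036, -1], [-4.3, -30.5, -5.3, -0.067, 0.011, -0.036, -1]]}}

```text
time: 23.7
ee_pos: [511.2, 201.3, 282.6]
orientation: [0.139, -3.052, -0.526]
force: [0.3, -0.2, -1.0]
opening: 0.25
finger_force: 59.4
```

Emit:
{"op": "move_arm", "data": {"plan": [[-3.2, -30.2, -7.3, -0.067, 0.011, -0.036, -1], [-2, -29.7, -9.4, -0.067, 0.011, -0.036, -1], [-0.9, -29.1, -11.3, -0.067, 0.011, -0.036, -1], [0.3, -28.3, -13.3, -0.067, 0.011, -0.036, -1], [0, 0, 0, 0, 0, 0, -1], [0, 0, 0, 0, 0, 0, -1]]}}

```text
time: 24.3
ee_pos: [535.6, 79.8, 268.8]
orientation: [0.348, -2.907, -0.92]
force: [0.1, 1.2, -1.2]
opening: 0.246
finger_force: 59.6
```

```bash
cat > st.py <<'E'
from h import *
import sys
o=sensors.observe();p=o["ee_pos"];R0=R.from_rotvec(o["orientation"])
D=downf(TR[2],A);l=R.from_euler('x',-A).apply(R.from_euler('z',-TR[2]).apply(p-np.array([TR[0],TR[1],95])))
print("t",o["time"],"tray-local edge x,y,h(50mm blade)",[round(l[0]-XO,1),round(l[1],1),round(l[2]-5-E0,1)],"rot err",(R0.inv()*D).as_rotvec().round(3),"F tool",R0.inv().apply(o["force"]).round(1),"q",o["qpos"].round(2),round(o["opening"],3))
if len(sys.argv)>1: rows(*sw(float(sys.argv[1]),float(sys.argv[2])),int(sys.argv[3]))
E
python3 st.py 152 15 3
python3 - <<'E'
from h import *
a=vision.grab_frame("side");b=vision.grab_frame("top")
a=cv2.resize(a[70:280,190:390],None,fx=2,fy=2);b=cv2.resize(b[180:390,200:400],None,fx=2,fy=2)
cv2.imwrite("pics/c4.png",np.hstack([a,b]))
E
```

```text
t 24.3 tray-local edge x,y,h(50mm blade) [np.float64(-0.6), np.float64(149.1), np.float64(80.0)] rot err [ 0.003  0.    -0.001] F tool [-0.4  0.2  1.6] q [ 0.92  0.78 -1.23  1.63  0.12  1.23  1.56] 0.246
3 rows; tot 65.1 0.003
[-0.2, 0.9, 21.7, 0.001, 0.0, -0.0]
[-0.2, 0.9, 21.7, 0.001, 0.0, -0.0]
[-0.2, 0.9, 21.7, 0.001, 0.0, -0.0]
```

View pics/c4.png

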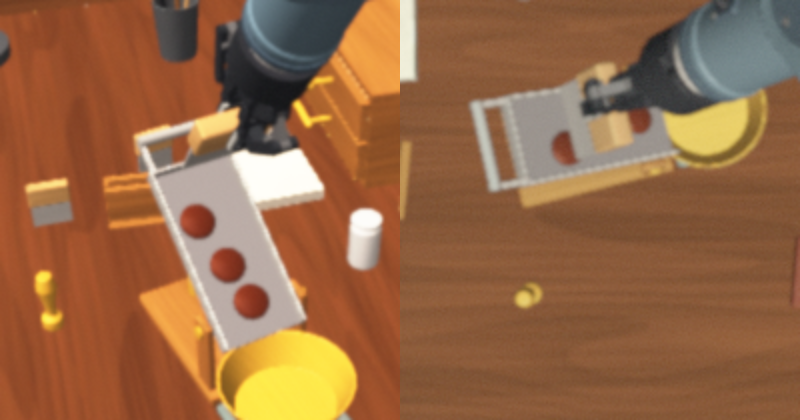

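The scraper is held blade-down over the tray (handle at about (610,107) in the top panel). I'll check its lateral centring by projecting the predicted handle and blade.

Run:
```python
from h import *
o=sensors.observe();p=o["ee_pos"];R0=R.from_rotvec(o["orientation"])
loc=[(x,y,z) for z in(-69,-27) for x in(-40,40) for y in(-11,11)]+[(-38,0,15),(38,0,15)]
W=[p+R0.apply(np.array(l)+[XO,0,0]) for l in loc]
for l,a,b in zip(loc,proj("top",W),proj("side",W)): print(l,((a-[200,180])*2+[400,0]).round(),((b-[190,70])*2).round())
# wood handle mask centroid, top & side
for c,(x0,x1,y0,y1) in {"top":(480/2+50,325,205,265),"side":(280,315,120,150)}.items():
    im=vision.grab_frame(c).astype(int);x0,x1=int(x0),int(x1);s=im[y0:y1,x0:x1]
    m=((s[...,2]>150)&(s[...,2]-s[...,0]>50)&(s[...,1]>110)).astype(np.uint8)
    n,l,st,ce=cv2.connectedComponentsWithStats(m);i=1+np.argmax(st[1:,4])
    ys,xs=np.where(l==i);print(c,st[i]+[x0,y0,0,0,0],ce[i]+[x0,y0],cv2.boxPoints(cv2.minAreaRect(np.c_[xs+x0,ys+y0].astype(np.float32))).round(1).tolist())
    q=[proj(c,w)[0] for w in W[:4]];print("pred top face centre",np.mean(q,0),"front",np.mean(proj(c,[W[0],W[2],W[4],W[6]]),0))
```

```text
(-40, -11, -69) [612.  59.] [277. 112.]
(-40, 11, -69) [593.  62.] [268.  92.]
(40, -11, -69) [633. 141.] [201. 135.]
(40, 11, -69) [614. 145.] [192. 114.]
(-40, -11, -27) [590.  71.] [265. 132.]
(-40, 11, -27) [571.  74.] [256. 112.]
(40, -11, -27) [610. 150.] [192. 154.]
(40, 11, -27) [591. 154.] [183. 134.]
(-38, 0, 15) [561.  85.] [247. 140.]
(38, 0, 15) [579. 158.] [180. 161.]
top [294 236  22  20 344] [304.73255814 245.52034884] [[292.1000061035156, 240.3000030517578], [311.8999938964844, 233.6999969482422], [317.5, 250.5], [297.70001220703125, 257.1000061035156]]
pred top face centre [306.47865015 230.99798106] front [305.62087584 232.7356125 ]
side [283 122  26  23 322] [295.02795031 131.63975155] [[277.0, 133.10000610351562], [305.3999938964844, 117.30000305175781], [312.3999938964844, 129.89999389648438], [283.8999938964844, 145.6999969482422]]
pred top face centre [307.25841081 126.60679265] front [306.8370109  136.58336222]
```

The prediction matches within about 1 px, so the scraper is centred. Now I go down to touch.

Emit:
{"op": "move_arm", "data": {"plan": [[-0.2, 0.9, 21, 0, 0, 0, -1], [-0.2, 0.9, 22, 0, 0, 0, -1], [-0.2, 0.9, 18, 0, 0, 0, -1], [0, 0, 0, 0, 0, 0, -1], [0, 0, 0, 0, 0, 0, -1]]}}

```text
time: 25.0
ee_pos: [527.6, 117.9, 222.2]
orientation: [0.356, -2.909, -0.917]
force: [-0.3, 0.9, -1.4]
opening: 0.252
finger_force: 59.5
```

```bash
python3 st.py
```

```text
t 25.0 tray-local edge x,y,h(50mm blade) [np.float64(0.6), np.float64(154.3), np.float64(19.5)] rot err [0.001 0.    0.004] F tool [ 0.1 -0.1  1.7] q [ 0.86  0.81 -1.2   1.71  0.15  1.1   1.54] 0.252
```

Emit:
{"op": "move_arm", "data": {"plan": [[0, 0, 5, 0, 0, 0, -1], [0, 0, 4, 0, 0, 0, -1], [0, 0, 4, 0, 0, 0, -1], [0, 0, 0, 0, 0, 0, -1]]}}

```text
time: 25.4
ee_pos: [525.6, 124.8, 210.6]
orientation: [0.354, -2.908, -0.918]
force: [-0.2, 0.1, -1.8]
opening: 0.25
finger_force: 59.5
```

```bash
python3 st.py
```

```text
t 25.4 tray-local edge x,y,h(50mm blade) [np.float64(0.3), np.float64(153.4), np.float64(5.9)] rot err [ 0.001 -0.     0.002] F tool [ 0.1 -0.9  1.5] q [ 0.85  0.82 -1.19  1.72  0.16  1.07  1.53] 0.25
```

Emit:
{"op": "move_arm", "data": {"plan": [[0, 0, 2, 0, 0, 0, -1], [0, 0, 2, 0, 0, 0, -1], [0, 0, 0, 0, 0, 0, -1]]}}

```text
time: 25.7
ee_pos: [525.2, 126.9, 207.4]
orientation: [0.354, -2.908, -0.918]
force: [-0.3, 0.1, -0.8]
opening: 0.251
finger_force: 59.5
```

Emit:
{"op": "move_arm", "data": {"plan": [[0, 0, 1, 0, 0, 0, -1], [0, 0, 1, 0, 0, 0, -1]]}}

```text
time: 25.9
ee_pos: [525.2, 128.0, 206.0]
orientation: [0.353, -2.909, -0.918]
force: [-0.2, 1.0, -1.1]
opening: 0.244
finger_force: 59.5
```

Emit:
{"op": "move_arm", "data": {"plan": [[0, 0, 1, 0, 0, 0, -1], [0, 0, 1, 0, 0, 0, -1]]}}

```text
time: 26.1
ee_pos: [525.2, 128.9, 204.8]
orientation: [0.353, -2.909, -0.918]
force: [-0.6, -2.2, 3.8]
opening: 0.247
finger_force: 60.3
```

```bash
python3 st.py
```

```text
t 26.1 tray-local edge x,y,h(50mm blade) [np.float64(0.9), np.float64(153.4), np.float64(-1.2)] rot err [0.001 0.001 0.002] F tool [ 1.1  0.6 -4.2] q [ 0.84  0.82 -1.19  1.73  0.16  1.06  1.53] 0.247
```

Emit:
{"op": "move_arm", "data": {"plan": [[0, -6, 0, 0, 0, 0, -1], [0, -6, 0, 0, 0, 0, -1], [0, 0, 0, 0, 0, 0, -1]]}}

```text
time: 26.4
ee_pos: [527.9, 119.4, 197.7]
orientation: [0.352, -2.909, -0.92]
force: [1.0, -2.4, 4.5]
opening: 0.249
finger_force: 60.3
```

```bash
python3 st.py
```

```text
t 26.4 tray-local edge x,y,h(50mm blade) [np.float64(1.3), np.float64(141.3), np.float64(-1.3)] rot err [0.002 0.002 0.001] F tool [-0.4  0.5 -5.2] q [ 0.85  0.84 -1.18  1.73  0.17  1.06  1.54] 0.249
```

Emit:
{"op": "move_arm", "data": {"plan": [[0, -6, 0, 0, 0, 0, -1], [0, -6, 0, 0, 0, 0, -1], [0, 0, 0, 0, 0, 0, -1]]}}

```text
time: 26.7
ee_pos: [530.2, 109.9, 190.9]
orientation: [0.352, -2.909, -0.92]
force: [0.5, -1.9, 4.2]
opening: 0.246
finger_force: 60.4
```

```bash
python3 st.py
```

```text
t 26.7 tray-local edge x,y,h(50mm blade) [np.float64(1.3), np.float64(129.5), np.float64(-1.4)] rot err [0.002 0.002 0.001] F tool [-0.   0.8 -4.6] q [ 0.86  0.85 -1.17  1.72  0.18  1.06  1.55] 0.246
```

Emit:
{"op": "move_arm", "data": {"plan": [[0.4, -6, 0, 0, 0, 0, -1], [0.4, -6, 0, 0, 0, 0, -1], [0, -6, 0, 0, 0, 0, -1], [0, 0, 0, 0, 0, 0, -1]]}}

```text
time: 27.1
ee_pos: [533.1, 95.4, 180.6]
orientation: [0.352, -2.91, -0.92]
force: [0.2, -2.0, 4.9]
opening: 0.247
finger_force: 60.4
```

```bash
python3 st.py
```

```text
t 27.1 tray-local edge x,y,h(50mm blade) [np.float64(0.6), np.float64(111.4), np.float64(-1.3)] rot err [0.002 0.002 0.001] F tool [ 0.3  1.2 -5.1] q [ 0.87  0.87 -1.16  1.71  0.19  1.07  1.57] 0.247
```

Emit:
{"op": "move_arm", "data": {"plan": [[0.2, -6, 0.1, 0, 0, 0, -1], [0, -6, 0.1, 0, 0, 0, -1], [0, -6, 0, 0, 0, 0, -1], [0, 0, 0, 0, 0, 0, -1]]}}

```text
time: 27.5
ee_pos: [536.5, 81.5, 170.6]
orientation: [0.352, -2.909, -0.921]
force: [0.1, -2.2, 6.8]
opening: 0.251
finger_force: 60.6
```

```bash
python3 st.py
```

```text
t 27.5 tray-local edge x,y,h(50mm blade) [np.float64(0.6), np.float64(94.0), np.float64(-1.4)] rot err [0.003 0.002 0.002] F tool [ 0.4  2.2 -6.8] q [ 0.88  0.89 -1.15  1.7   0.2   1.07  1.59] 0.251
```

```bash
cat > wax.py <<'E'
from h import *
for c,(y0,y1,x0,x1) in {"side":(170,300,255,380),"top":(205,280,260,390)}.items():
    a=vision.grab_frame(c).astype(int)[y0:y1,x0:x1];m=((a[...,2]>a[...,1]*2.0)&(a[...,2]>60)&(a[...,2]>a[...,0]*2.)).astype(np.uint8)
    n,l,s,ce=cv2.connectedComponentsWithStats(m)
    for i in range(1,n):
        if s[i,4]>14:
            px=ce[i]+[x0,y0];o,v=ray(c,px)
            nrm=R.from_euler('z',TR[2]).apply([0,-np.sin(A),np.cos(A)]);p0=np.array([TR[0],TR[1],95])+nrm*9
            w=o+v*(nrm@(p0-o))/(nrm@v);q=R.from_euler('x',-A).apply(R.from_euler('z',-TR[2]).apply(w-np.array([TR[0],TR[1],95])))
            print(c,px.round(1),"area",s[i,4],"tray-local",q.round(0))
E
python3 wax.py
```

```text
side [307.  211.3] area 596 tray-local [-7. 34.  9.]
```

Emit:
{"op": "move_arm", "data": {"plan": [[0, -6, 0, 0, 0, 0, -1], [0, -6, 0, 0, 0, 0, -1], [0, -6, 0, 0, 0, 0, -1], [0, 0, 0, 0, 0, 0, -1]]}}

```text
time: 28.0
ee_pos: [540.1, 67.2, 160.3]
orientation: [0.352, -2.91, -0.921]
force: [0.9, -0.9, 7.0]
opening: 0.246
finger_force: 60.6
```

```bash
python3 st.py
```

```text
t 28.0 tray-local edge x,y,h(50mm blade) [np.float64(0.7), np.float64(76.0), np.float64(-1.4)] rot err [0.003 0.002 0.002] F tool [-0.7  3.1 -6.3] q [ 0.89  0.91 -1.13  1.69  0.22  1.08  1.62] 0.246
```

Emit:
{"op": "move_arm", "data": {"plan": [[0, -6, 0, 0, 0, 0, -1], [0, -6, 0, 0, 0, 0, -1], [0, -6, 0, 0, 0, 0, -1], [0, 0, 0, 0, 0, 0, -1]]}}

```text
time: 28.4
ee_pos: [543.6, 52.9, 150.0]
orientation: [0.352, -2.91, -0.921]
force: [0.6, -1.2, 6.2]
opening: 0.246
finger_force: 60.6
```

```bash
python3 st.py; python3 wax.py
```

```text
t 28.4 tray-local edge x,y,h(50mm blade) [np.float64(0.8), np.float64(58.0), np.float64(-1.4)] rot err [0.003 0.002 0.002] F tool [-0.3  2.5 -5.8] q [ 0.89  0.93 -1.12  1.68  0.23  1.09  1.64] 0.246
side [301.4 212.4] area 199 tray-local [-20.  35.   9.]
side [314.9 225.3] area 195 tray-local [-3. -1.  9.]
side [326.6 249.6] area 105 tray-local [ -1. -59.   9.]
```

Emit:
{"op": "move_arm", "data": {"plan": [[0, -6, 0, 0, 0, 0, -1], [0, -6, 0, 0, 0, 0, -1], [0, -6, 0, 0, 0, 0, -1], [0, 0, 0, 0, 0, 0, -1]]}}

```text
time: 28.9
ee_pos: [547.2, 38.6, 139.6]
orientation: [0.352, -2.91, -0.921]
force: [1.2, -2.0, 7.5]
opening: 0.247
finger_force: 60.6
```

Emit:
{"op": "move_arm", "data": {"plan": [[0, -6, 0, 0, 0, 0, -1], [0, -6, 0, 0, 0, 0, -1], [0, -6, 0, 0, 0, 0, -1], [0, 0, 0, 0, 0, 0, -1]]}}

```text
time: 29.3
ee_pos: [550.8, 24.3, 129.3]
orientation: [0.352, -2.91, -0.921]
force: [0.7, -1.6, 7.5]
opening: 0.245
finger_force: 60.6
```

```bash
python3 st.py; python3 wax.py
```

```text
t 29.3 tray-local edge x,y,h(50mm blade) [np.float64(0.9), np.float64(22.0), np.float64(-1.4)] rot err [0.003 0.002 0.002] F tool [-0.4  2.9 -7.1] q [ 0.91  0.97 -1.09  1.65  0.25  1.1   1.68] 0.245
side [308.2 227.6] area 201 tray-local [-19.  -1.   9.]
side [322.4 243.1] area 109 tray-local [ -4. -42.   9.]
side [333.  261.6] area 151 tray-local [  1. -87.   9.]
```

Emit:
{"op": "move_arm", "data": {"plan": [[0, -6, 0, 0, 0, 0, -1], [0, -6, 0, 0, 0, 0, -1], [0, -6, 0, 0, 0, 0, -1], [0, -6, 0, 0, 0, 0, -1], [0, -6, 0, 0, 0, 0, -1], [0, 0, 0, 0, 0, 0, -1]]}}

```text
time: 30.0
ee_pos: [556.7, 0.5, 112.2]
orientation: [0.352, -2.91, -0.921]
force: [0.9, -0.8, 6.6]
opening: 0.255
finger_force: 60.7
```

Emit:
{"op": "move_arm", "data": {"plan": [[0, -6, 0, 0, 0, 0, -1], [0, -6, 0, 0, 0, 0, -1], [0, -6, 0, 0, 0, 0, -1], [0, -5, 0, 0, 0, 0, -1], [0, 0, 0, 0, 0, 0, -1], [0, 0, 0, 0, 0, 0, -1]]}}

```text
time: 30.6
ee_pos: [561.1, -17.8, 98.9]
orientation: [0.353, -2.91, -0.92]
force: [0.5, -2.7, 5.5]
opening: 0.244
finger_force: 60.5
```

```bash
python3 st.py; python3 wax.py
```

```text
t 30.6 tray-local edge x,y,h(50mm blade) [np.float64(0.9), np.float64(-30.9), np.float64(-1.5)] rot err [0.002 0.002 0.002] F tool [ 0.1  0.9 -6.1] q [ 0.93  1.02 -1.05  1.59  0.29  1.13  1.74] 0.244
side [325.7 262.3] area 333 tray-local [-15. -83.   9.]
```

Emit:
{"op": "move_arm", "data": {"plan": [[0, -5, 0, 0, 0, 0, -1], [0, -5, -1, 0, 0, 0, -1], [0, 0, 0, 0, 0, 0, -1], [0, 0, -20, 0, 0, 0, -1], [0, 0, -40, 0, 0, 0, -1], [0, 0, -40, 0, 0, 0, -1], [0, 0, -20, 0, 0, 0, -1], [0, 0, 0, 0, 0, 0, -1]]}}

```text
time: 31.5
ee_pos: [580.5, -95.6, 193.0]
orientation: [0.35, -2.914, -0.916]
force: [0.3, 0.2, -2.1]
opening: 0.25
finger_force: 59.6
```

```bash
python3 st.py; python3 wax.py
python3 - <<'E'
from h import *
a=vision.grab_frame("side");b=vision.grab_frame("top")
cv2.imwrite("pics/side2.png",a)
a=cv2.resize(a[150:300,255:385],None,fx=3,fy=3,interpolation=cv2.INTER_CUBIC);b=cv2.resize(b[180:330,270:400],None,fx=3,fy=3,interpolation=cv2.INTER_CUBIC)
cv2.imwrite("pics/c5.png",np.hstack([a,b]))
E
```

```text
t 31.5 tray-local edge x,y,h(50mm blade) [np.float64(1.3), np.float64(-42.8), np.float64(121.5)] rot err [-0.001  0.005  0.001] F tool [-0.4 -1.1  1.8] q [ 0.98  0.96 -1.09  1.41  0.24  1.38  1.8 ] 0.25
side [325.7 262.2] area 333 tray-local [-14. -83.   9.]
```

View pics/c5.png

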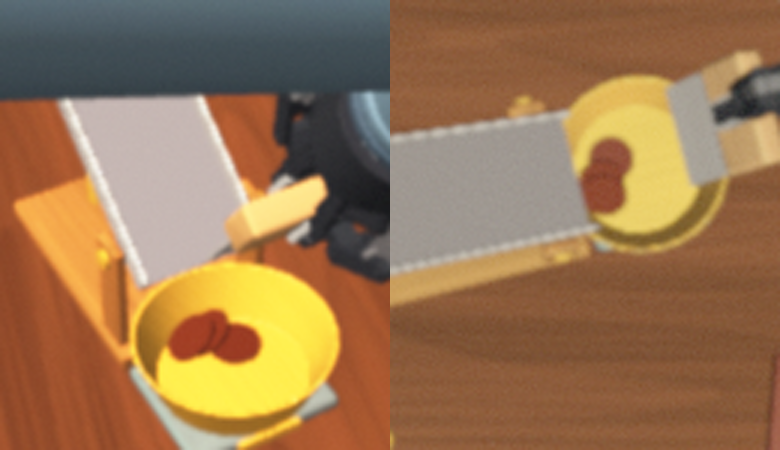

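All three buttons lie in the pan (side panel (190–260,310–360)), the tray is clear, and nothing is on the desk. Now I return the scraper.

Run:
```python
from h import *
import json
P=json.load(open("pick.json"));pp=np.array(P[0]);RP=R.from_rotvec(P[1])
v=sw(150,115);rows(*v,5);rows(pp+[0,0,272],RP,9,start=v)
```

```text
5 rows; tot 191.4 0.004
[-0.3, 38.3, 0.4, 0.001, -0.0, 0.0]
[-0.3, 38.3, 0.4, 0.001, -0.0, 0.0]
[-0.3, 38.3, 0.4, 0.001, -0.0, 0.0]
[-0.2, 38.3, 0.4, 0.001, -0.0, 0.0]
[-0.2, 38.3, 0.4, 0.001, -0.0, 0.0]
9 rows; tot 301.3 0.689
[-1.5, 27.5, 19.0, 0.067, -0.011, 0.036]
[-0.3, 28.8, 17.1, 0.067, -0.011, 0.036]
[1.0, 29.8, 15.2, 0.067, -0.011, 0.036]
[2.2, 30.7, 13.1, 0.067, -0.011, 0.036]
[3.5, 31.4, 11.0, 0.067, -0.011, 0.036]
[4.7, 31.9, 8.9, 0.067, -0.011, 0.036]
[5.9, 32.3, 6.7, 0.067, -0.011, 0.036]
[7.2, 32.4, 4.4, 0.067, -0.011, 0.036]
[8.4, 32.4, 2.2, 0.067, -0.011, 0.036]
```

Emit:
{"op": "move_arm", "data": {"plan": [[-0.3, 38, 0, 0, 0, 0, -1], [-0.3, 38, 0, 0, 0, 0, -1], [-0.3, 38, 0, 0, 0, 0, -1], [0, 38, 0, 0, 0, 0, -1], [0, 38, 0, 0, 0, 0, -1], [0, 0, 0, 0, 0, 0, -1]]}}

```text
time: 32.3
ee_pos: [539.8, 64.3, 303.2]
orientation: [0.368, -2.906, -0.919]
force: [-1.2, 0.3, -1.2]
opening: 0.248
finger_force: 59.5
```

Emit:
{"op": "move_arm", "data": {"plan": [[-1.5, 27.5, 19, 0.067, -0.011, 0.036, -1], [-0.3, 28.8, 17.1, 0.067, -0.011, 0.036, -1], [1, 29.8, 15.2, 0.067, -0.011, 0.036, -1], [2.2, 30.7, 13.1, 0.067, -0.011, 0.036, -1], [3.5, 31.4, 11, 0.067, -0.011, 0.036, -1], [4.7, 31.9, 8.9, 0.067, -0.011, 0.036, -1], [5.9, 32.3, 6.7, 0.067, -0.011, 0.036, -1], [7.2, 32.4, 4.4, 0.067, -0.011, 0.036, -1]]}}

```text
time: 33.1
ee_pos: [488.7, 320.8, 300.9]
orientation: [-0.091, -3.129, -0.103]
force: [0.4, 0.3, -1.4]
opening: 0.248
finger_force: 59.5
```

Emit:
{"op": "move_arm", "data": {"plan": [[8.4, 32.4, 2.2, 0.067, -0.011, 0.036, -1], [0, 0, 0, 0, 0, 0, -1], [0, 0, 0, 0, 0, 0, -1]]}}

```text
time: 33.4
ee_pos: [480.7, 355.4, 300.6]
orientation: [-0.135, -3.134, -0.003]
force: [1.1, -1.4, -0.9]
opening: 0.248
finger_force: 59.5
```

```bash
cat > back.py <<'E'
from h import *
import json,sys
P=json.load(open("pick.json"));pp=np.array(P[0]);RP=R.from_rotvec(P[1])
o=sensors.observe();print(o["time"],o["ee_pos"].round(1),o["force"].round(1),o["qpos"].round(2),o["opening"].round(3))
rows(pp+[0,0,float(sys.argv[1])],RP,int(sys.argv[2]))
E
python3 back.py 75 6
```

```text
Traceback (most recent call last):
  File "back.py", line 4, in <module>
    o=sensors.observe();print(o["time"],o["ee_pos"].round(1),o["force"].round(1),o["qpos"].round(2),o["opening"].round(3))
                                                                                                    ^^^^^^^^^^^^^^^^^^
AttributeError: 'float' object has no attribute 'round'
```

```bash
sed -i 's/o\["opening"\].round(3)/o["opening"]/' back.py; python3 back.py 65 6
```

```text
33.4 [480.7 355.4 300.6] [ 1.1 -1.4 -0.9] [-0.08  0.51 -0.91  1.52  0.4   1.32  0.45] 0.24800816891402108
6 rows; tot 207.7 0.008
[-0.4, 0.2, 34.6, -0.0, -0.001, 0.001]
[-0.3, 0.2, 34.6, -0.0, -0.001, 0.001]
[-0.3, 0.2, 34.6, -0.0, -0.001, 0.001]
[-0.3, 0.2, 34.6, -0.0, -0.001, 0.001]
[-0.3, 0.2, 34.6, -0.0, -0.001, 0.001]
[-0.3, 0.1, 34.6, -0.0, -0.001, 0.001]
```

Emit:
{"op": "move_arm", "data": {"plan": [[-0.4, 0.2, 35, 0, 0, 0, -1], [-0.4, 0.2, 35, 0, 0, 0, -1], [-0.3, 0.2, 35, 0, 0, 0, -1], [-0.3, 0.2, 35, 0, 0, 0, -1], [-0.3, 0.2, 35, 0, 0, 0, -1], [-0.3, 0.2, 33, 0, 0, 0, -1], [0, 0, 0, 0, 0, 0, -1], [0, 0, 0, 0, 0, 0, -1]]}}

```text
time: 34.2
ee_pos: [485.4, 353.2, 94.1]
orientation: [-0.148, -3.135, -0.003]
force: [-0.0, 1.0, -0.3]
opening: 0.251
finger_force: 59.5
```

```bash
python3 back.py 30 3
```

```text
34.2 [485.4 353.2  94.1] [-0.   1.  -0.3] [-0.16  0.72 -0.78  1.72  0.6   0.96  0.31] 0.25067048981542356
3 rows; tot 36.5 0.003
[1.2, 1.1, 12.1, -0.001, -0.001, -0.001]
[1.2, 1.1, 12.1, -0.001, -0.001, -0.001]
[1.2, 1.1, 12.1, -0.001, -0.001, -0.001]
```

Emit:
{"op": "move_arm", "data": {"plan": [[3.6, 3.3, 0, 0, 0, 0, -1], [0, 0, 0, 0, 0, 0, -1], [0, 0, 6, 0, 0, 0, -1], [0, 0, 0, 0, 0, 0, -1]]}}

```text
time: 34.6
ee_pos: [481.7, 358.1, 88.1]
orientation: [-0.145, -3.137, -0.003]
force: [0.8, 0.5, -0.0]
opening: 0.247
finger_force: 59.5
```

```bash
python3 back.py 30 3
```

```text
34.6 [481.7 358.1  88.1] [ 0.8  0.5 -0. ] [-0.17  0.72 -0.78  1.72  0.6   0.95  0.29] 0.24678914870088847
3 rows; tot 30.2 0.002
[-0.2, -0.4, 10.1, -0.0, -0.0, -0.0]
[-0.2, -0.4, 10.1, -0.0, -0.0, -0.0]
[-0.2, -0.4, 10.1, -0.0, -0.0, -0.0]
```

Emit:
{"op": "move_arm", "data": {"plan": [[-0.2, -0.8, 8, 0, 0, 0, -1], [0, -0.4, 11, 0, 0, 0, -1], [0, 0, 11, 0, 0, 0, -1], [0, 0, 0, 0, 0, 0, -1]]}}

```text
time: 35.0
ee_pos: [480.5, 356.0, 55.9]
orientation: [-0.145, -3.134, -0.0]
force: [-0.7, -0.1, -0.1]
opening: 0.244
finger_force: 59.5
```

```bash
python3 back.py 3 3
```

```text
35.0 [480.5 356.   55.9] [-0.7 -0.1 -0.1] [-0.19  0.76 -0.75  1.74  0.64  0.9   0.27] 0.24427213211262985
3 rows; tot 25.1 0.005
[-0.5, 0.3, 8.3, -0.001, -0.001, -0.0]
[-0.5, 0.3, 8.3, -0.001, -0.001, -0.0]
[-0.5, 0.3, 8.3, -0.001, -0.001, -0.0]
```

Emit:
{"op": "move_arm", "data": {"plan": [[-0.5, 0.3, 8, 0, 0, 0, -1], [-0.5, 0.3, 9, 0, 0, 0, -1], [-0.5, 0.3, 8, 0, 0, 0, -1], [0, 0, 0, 0, 0, 0, -1]]}}

```text
time: 35.4
ee_pos: [482.6, 357.4, 31.8]
orientation: [-0.145, -3.135, -0.002]
force: [-0.6, -0.7, -1.6]
opening: 0.253
finger_force: 59.5
```

Emit:
{"op": "move_arm", "data": {"plan": [[0, 0, 1, 0, 0, 0, -1], [0, 0, 1, 0, 0, 0, -1], [0, 0, 0, 0, 0, 0, -1]]}}

```text
time: 35.7
ee_pos: [483.4, 358.3, 31.5]
orientation: [-0.145, -3.137, -0.005]
force: [0.2, -0.0, -2.5]
opening: 0.25
finger_force: 59.5
```

```bash
python3 back.py 0 1
```

```text
35.7 [483.4 358.3  31.5] [ 0.2 -0.  -2.5] [-0.2   0.8  -0.73  1.74  0.67  0.86  0.25] 0.25047504080508826
1 rows; tot 4.1 0.001
[1.1, -1.6, 3.6, -0.001, -0.001, -0.0]
```

Emit:
{"op": "move_arm", "data": {"plan": [[1, -1.6, 1, 0, 0, 0, -1], [0, 0, 1, 0, 0, 0, -1], [0, 0, 0, 0, 0, 0, -1]]}}

```text
time: 36.0
ee_pos: [482.0, 356.5, 29.2]
orientation: [-0.145, -3.136, -0.004]
force: [0.6, -0.2, -1.2]
opening: 0.25
finger_force: 59.6
```

Emit:
{"op": "move_arm", "data": {"plan": [[0, 0, 1, 0, 0, 0, -1], [0, 0, 0, 0, 0, 0, -1]]}}

```text
time: 36.2
ee_pos: [482.1, 356.6, 28.2]
orientation: [-0.145, -3.136, -0.004]
force: [0.7, -0.4, -0.5]
opening: 0.253
finger_force: 59.6
```

```bash
python3 back.py 0 1
```

```text
36.2 [482.1 356.6  28.2] [ 0.7 -0.4 -0.5] [-0.2   0.8  -0.72  1.75  0.67  0.86  0.24] 0.2532895602919889
1 rows; tot 0.3 0.001
[0.0, 0.2, 0.3, -0.001, -0.001, -0.0]
```

Emit:
{"op": "move_arm", "data": {"plan": [[0, 0, 0.4, 0, 0, 0, -1], [0, 0, 0, 0, 0, 0, -1], [0, 0, 0, 0, 0, 0, -0.3], [0, 0, 0, 0, 0, 0, 0.06], [0, 0, 0, 0, 0, 0, 0.06], [0, 0, 0, 0, 0, 0, 0.06]]}}

```text
time: 36.8
ee_pos: [482.1, 356.7, 27.9]
orientation: [-0.145, -3.137, -0.004]
force: [0.2, 0.3, -0.7]
opening: 0.534
finger_force: 0.0
```

Emit:
{"op": "move_arm", "data": {"plan": [[0, 0, -15, 0, 0, 0, 0.06], [0, 0, -35, 0, 0, 0, 0.06], [0, 0, -40, 0, 0, 0, 0.06], [0, 0, -40, 0, 0, 0, 0.06], [0, 0, -40, 0, 0, 0, 0.06], [0, 0, -40, 0, 0, 0, 0.06], [0, 0, -30, 0, 0, 0, 0.06], [0, 0, 0, 0, 0, 0, 0.06]]}}

```text
time: 37.6
ee_pos: [483.7, 358.4, 273.8]
orientation: [0.144, 3.134, 0.013]
force: [-0.1, 1.0, -0.9]
opening: 0.53
finger_force: 0.0
```

```bash
python3 wax.py
python3 - <<'E'
from h import *
a=vision.grab_frame("side");i=cv2.imread("pics/side0.png")
print(sensors.observe()["time"])
# scraper/rack region change vs. the start picture (tray bar now covers a part)
y0,y1,x0,x1=135,185,238,262
d=np.abs(a.astype(int)-i).sum(2)[y0:y1,x0:x1];print("rack diff mean",d.mean(),"share>90",(d>90).mean(), "cols",(d>90).sum(0))
# other regions
for n,(q,w,e,r) in dict(stamp=(195,240,195,225),scr2=(155,190,198,230),pounce=(170,210,358,388),mug=(370,450,290,345)).items():
    print(n,(np.abs(a.astype(int)-i).sum(2)[q:w,e:r]>90).mean().round(3))
# pan sink: vertical shift of pan rim front between frames (template)
t=cv2.cvtColor(i[262:300,300:368],cv2.COLOR_BGR2GRAY).astype(np.float32);s=cv2.cvtColor(a[262:300,300:368],cv2.COLOR_BGR2GRAY).astype(np.float32)
print("pan shift px",cv2.phaseCorrelate(t,s), "8mm would be",proj("side",[[567,-130,60],[567,-130,52]]).tolist())
for c in("scraper","wax1"):print(c,[(round(b["conf"],2),round(b["centre"][1]*640),round(b["centre"][0]*480)) for b in boxes_of(c,"side")][:5])
E
```

```text
side [258.9 256.4] area 39 tray-local [-142.  -21.    9.]
side [325.7 262.3] area 340 tray-local [-15. -83.   9.]
37.75
rack diff mean 29.433333333333334 share>90 0.0875 cols [ 0  0  0  0  0  0  0  1  1  1  2  1  0  0  0  0  0  7  9 10 11 17 21 24]
stamp 0.0
scr2 0.0
pounce 0.0
mug 0.0
pan shift px ((0.07335832030298661, 0.7541205589139537), 0.5598927246199714) 8mm would be [[342.84692463667596, 286.4566066604713], [342.7216509114611, 289.03041012882056]]
scraper [(0.82, 254, 152), (0.63, 215, 172), (0.49, 272, 139)]
wax1 [(0.76, 321, 263), (0.7, 334, 266)]
```

Run:
```python
from h import *
a=vision.grab_frame("side");i=cv2.imread("pics/side0.png");s2=cv2.imread("pics/side2.png")
d=np.abs(a.astype(int)-i).sum(2);print("diff near (259,256)",d[246:266,250:270].max(),a[256,259],i[256,259])
yel=lambda m:((m[...,2].astype(int)>150)&(m[...,0]<90)&(m[...,1]>120))
for nm,m in(("start",i),("swept",s2),("now",a)):
    y=yel(m);print(nm,[ (int(np.where(y[230:300,x])[0].min())+230,int(np.where(y[230:300,x])[0].max())+230) for x in(320,325,330,335,340,345,350,355)], "cols row255",np.where(y[255,290:380])[0][[0,-1]]+290)
    # subpixel: yellow rim upper edge right side via row of brightest gradient
R_=[567,-60]
for z in(64.6,56.6):print(z,proj("side",[[567+73*np.cos(t),-60+73*np.sin(t),z] for t in(-1.57,0,3.14)]).round(1).tolist())
# registered shift of pan only: mask yellow
best=None
for c in("side",):
    e=lambda m:cv2.GaussianBlur(yel(m).astype(np.float32),(0,0),1)[240:302,345:372]
    for dy in np.arange(-1,5,.25):
        t=cv2.warpAffine(e(i),np.float32([[1,0,0],[0,1,dy]]),(27,62));v=((t-e(a))[6:-6]**2).mean()
        if best is None or v<best[0]:best=(v,dy)
print("best pan shift px",best)
```

```text
diff near (259,256) 13 [ 37  66 133] [ 39  67 134]
start [(235, 284), (234, 291), (232, 286), (234, 299), (235, 297), (236, 295), (238, 293), (240, 290)] cols row255 [298 367]
swept [(240, 291), (238, 293), (236, 294), (231, 299), (238, 297), (239, 295), (240, 293), (243, 290)] cols row255 [290 366]
now [(240, 292), (238, 288), (236, 289), (237, 299), (238, 297), (239, 295), (241, 293), (243, 290)] cols row255 [298 366]
64.6 [[343.4, 286.1], [366.2, 253.5], [299.0, 266.8]]
56.6 [[343.3, 288.7], [366.0, 256.1], [299.1, 269.4]]
best pan shift px (np.float32(0.015890203), np.float64(1.75))
```

```bash
python3 -c "
from h import *
print(job_done())"
```

```text
the job is handed in; nothing more can be done
None
```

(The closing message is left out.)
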